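# Empty the portion scale and wedge its front feet clear

## Robot

A 7-joint arm with a two-finger parallel gripper is mounted at the origin on the work surface. World frame = base frame: x ahead of the robot, y to its left, z up, the work surface at z = 0. Lengths are in m, angles in rad, forces in N, time in s.
With the tool pointing down it reaches from about 0.4 to 0.85 m from the base axis. Payload 10.4 kg.
Tool frame: the origin (TCP) lies midway between the tips of the shut fingers; the grasp point (between the pads) lies 19 mm behind it; z points along the fingers, y is the direction in which the jaws open and shut (so a half turn about z gives the same grasp; the last joint's range is limited). The gripper opens to 85 mm and grips with 20 to 120 N. Pads are 22 mm wide; open, the fingers measure 114 mm over their backs; the gripper's body (76 mm by 85 mm) begins 54 mm behind the grasp point. The pads swing forward as they close: fully open they stand 13 mm farther back than shut.
Start: joints at [1.117, 0.332, -0.065, 1.46, 0.022, 1.35, -0.088], TCP at [0.261, -0.568, 0.231] pointing down, gripper open.
Joint ranges: [-2.6, 2.6], [-0.5, 2.12], [-1.47, 1.34], [0.16, 2.42], [-1.27, 4.41], [0.06, 2.06], [-2.6, 2.6]. Speed limits (rad/s): [2.22, 2.22, 2.79, 2.79, 3.14, 3.14, 3.14].

## Interface

Orientations are given as a unit quaternion [x, y, z, w].
In Python, from workcell import get_obs, camera, calibration, hand_in gives the robot as it stands.
- The arm moves only by the shell command python3 -m handwheel 'ROWS' [FORCE]. ROWS is JSON, a list of rows, each an object with "jaw": the finger opening in mm, from 0 to 85.4; "delta_pos": the shift along the tool's x, y, z scaled (see below), a list of three; "turn": the turn about the tool's z scaled (see below). In form: [{"jaw": jaw, "delta_pos": [tx, ty, tz], "turn": turn}, ...]. A call has 1 to 10 rows; each row is the pose to reach, as a shift and turn from the pose commanded when the call began, along the tool's axes at that moment, turning the shorter way round; what a row does not reach only later rows make up. The controller multiplies each number of a shift by 1 m and each number of a turn by pi rad. A row lasts 1/12 s, in which the tool goes at most 41.7 mm and 7.16 degrees, less where a joint would pass 70% of its speed; a pose out of reach is approached as far as the arm can. A call with a number of a shift or a turn outside -1 to 1 is refused whole. A call with a gripper value outside its range is refused whole. The fingers move at their own pace and stop on an object; FORCE is the grip in N (left out, the last holds). Time passes only in rows, so rows that repeat a pose let the fingers close. It gives the time, the measured TCP pose, the force and the opening at its end, in the units of the state.
- get_obs(): the state, without advancing time (a new reading comes with each control period).
- camera(name): name is "scene" or "top" or "wrist"; returns the picture (400x640x3 uint8, red, green, blue); there is no depth.
- calibration(name): a dict with "mtx" (3x3 intrinsics, pixels), "rvec" (rotation vector, rad) and "tvec" (3), from world to camera coordinates, as OpenCV has them. Camera axes: x right, y down, z forward; pixel columns grow to the right and rows downward; lengths in m; the calibration is good to about 2 mm. A picture is of the moment at which its call begins: read the wrist's pose just before it. calibration takes no time and is no camera call; for the wrist camera it gives the pose at the moment of the call.
- hand_in(): hands the job in, once; it reports no verdict.
The state is a dict: "clock": time; "joint_pos": joint angles; "joint_velocities": joint speeds; "tau": joint torques, N m; "position": TCP position; "ee_rot": TCP orientation; "ft_force": force on the tool from outside, world axes, zero at the start; "torque": the same for the moment, N m; "grip_width": opening from 0.0 (shut) to 1.0 (fully open).
Only numpy, scipy, OpenCV 4.12 (cv2) and the standard library are available. Lean on these libraries where they do the work, as an engineer would, in place of code of your own. Each camera call takes 0.05 s, during which the arm holds its last target.

## Task

The portion scale must be levelled, so empty it first: lift its scoop pan by the handle, tip all four radish cubes into the white tub and put the empty pan back flat on the scale's platform. Then take the orange wedge by its block and push it, thin end first and flat on the table, under the middle of the scale's front edge until both front feet just clear the table by a few millimetres, without shoving the scale away. Finish still gripping the wedge and holding it there, so that the feet can be wound out, and leave the spray bottle, flask and jar alone.

Things in the scene. Friction and masses are not known exactly. Their poses are not given: they have to be found in the camera images.
- scale: White bench scale, 2.6 kg, housing 220 (x) x 200 (y), top 52 mm up. Origin: on the table under its middle; -x is its front (display, towards the robot). Steel platform 156 x 196 mm, top 65 mm up, its centre at x = +30. Four rubber feet, 22 mm across, 10 mm high, at x +-90, y +-80 mm: a 10 mm gap is open under the housing. They grip well: the rear ones stay put while the front is wedged up.
- front_edge (a point): middle of the lower front edge of the scale's housing (10 mm above the table at the start). The wedge goes in under this edge, along the scale's +x axis.
- foot_left (a point): centre of the underside of the scale's front foot on the +y side; reads height 0 when standing on the table. Just clear means 1.5 to 9 mm; aim at 4 to 5 mm.
- foot_right (a point): the same for the front foot on the -y side.
- pan: Loose steel scoop pan, 0.14 kg, on the platform, axes roughly as the scale's. Origin: centre of its underside. Floor 3 mm thick, 170 mm long (y), 140 mm wide at the -y end, 104 mm at the open mouth (+y); walls 28 mm high on the other sides. Slippery: the cubes slide out once it is tipped mouth-down by over 20 deg; 40 deg empties it quickly.
- pan_grip (a point): where to grasp the pan's black handle from above: half-way up it, at (0, -142, 16) mm of the pan, axes as the pan's. The handle is a flat bar at the pan's -y end along y (-85 to -185 mm), 14 mm thick (x), 24 mm high. It sticks out beside the scale.
- pan_mid (a point): centre of the upper face of the pan's floor (3 mm thick). Back on the platform means here within about 35 mm of the platform's centre, lying flat.
- pan_mouth (a point): middle of the floor's edge at the open mouth, 85 mm to +y of pan_mid
- cube1_center (a point): centre of a red pickled-radish cube, about 28x26x24 mm, 20 g, loose in the pan
- cube2_center (a point): centre of a red pickled-radish cube, about 30x25x24 mm, 20 g, loose in the pan
- cube3_center (a point): centre of a red pickled-radish cube, about 26x26x25 mm, 20 g, loose in the pan
- cube4_center (a point): centre of a red pickled-radish cube, about 30x27x23 mm, 20 g, loose in the pan
- tub: Loose white open tub, 200 (x) x 170 (y) x 80 mm high, walls and floor 4 mm, rim 8 mm wider all round, 0.6 kg, on the scale's left (+y). Origin: centre of its underside on the table.
- wedge: Loose orange plastic wedge, 110 mm long (x), 45 wide, 0.10 kg, slides easily. Origin: centre of its underside. The ramp rises 1 in 4 from 2 mm at the tip (x = +55) to 21 mm at x = -20; behind it a gripping block, 30 mm high. It meets the scale's edge when its tip is 32 mm past it; each 4 mm more lifts the front feet 1 mm (less some 0.5 mm of give): end about 53 mm past it. Push: 10 to 15 N.
- wedge_grip (a point): centre of the wedge's gripping block, which is 35 mm long, 40 mm wide (y) and reaches from 4 to 30 mm up; this point is 17 mm up, 37.5 mm behind the wedge's origin. Grasp across y. +x points to the thin tip.
- wedge_tip (a point): middle of the wedge's thin edge, at its underside
- spray: bystander: white spray bottle with red trigger head, 72 mm across, 208 mm high; origin under its centre
- flask: bystander: pink drinking flask, 66 mm across, 195 mm high; origin under its centre
- jar: bystander: jar with red cap, 68 mm across, 85 mm high; origin under its centre

How it is judged:
By the outcome, as a careful person would: the job done as asked, in the order asked, and still so for the second after the job is handed in, while the arm keeps its last pose, push and grip.
It also fails if it takes over 72 s, if anything falls off the work surface, if the arm or the gripper's body presses on something with over 40 N, if the wrist force passes 120 N, or if a joint passes its speed limit or range.

## Working session

There is one attempt and no reset: what is moved stays moved. The work goes in short steps, Python scripts to look and compute and a shell command to move; the robot and the scene stay as the last step left them, time stands still between calls to the robot, and variables do not carry over. Pictures are saved under pics/ and viewed, and the job is handed in when it is done.

```bash
mkdir -p pics; ls; python3 - <<'E'
from workcell import *
import cv2
o=get_obs()
for k,v in o.items(): print(k,v)
for n in ("scene","top","wrist"):
    cv2.imwrite(f"pics/{n}0.png",camera(n)[:,:,::-1]); 
    c=calibration(n); print(n,c)
E
```

```text
pics
clock 0.0
joint_pos [ 1.11742575  0.33287934 -0.06468613  1.46094656  0.02159984  1.34989035
 -0.08851776]
joint_velocities [ 1.23414696e-04 -1.92579673e-04 -1.02150757e-03  2.44212226e-04
 -4.56798769e-05  2.42638589e-04 -9.34471495e-04]
tau [-3.53772220e-04 -6.25444508e+01  4.86704567e-02 -3.91610062e+01
  1.60654873e-02  9.82896192e-03  1.80165728e-05]
position [ 0.26081301 -0.56756762  0.23050873]
ee_rot [ 9.76894920e-01  2.13718988e-01 -1.86834466e-04 -6.89230685e-04]
ft_force [0.05632252 0.23396882 0.74219032]
torque [0.04368073 0.0475186  0.00430504]
grip_width 1.0000596995128554
scene {'mtx': array([[370.55969305,   0.        , 320.58637865],
       [  0.        , 370.55969305, 198.50902003],
       [  0.        ,   0.        ,   1.        ]]), 'rvec': array([ 1.35441399,  2.36248485, -0.74224564]), 'tvec': array([ 0.36468336, -0.3018589 ,  1.2645841 ])}
top {'mtx': array([[415.77123874,   0.        , 316.03954961],
       [  0.        , 415.77123874, 198.38214266],
       [  0.        ,   0.        ,   1.        ]]), 'rvec': array([ 2.10042974, -2.13686749,  0.22071601]), 'tvec': array([-0.07901156,  0.59083101,  1.15059228])}
wrist {'mtx': array([[288.03856517,   0.        , 321.97091615],
       [  0.        , 288.03856517, 198.12711094],
       [  0.        ,   0.        ,   1.        ]]), 'rvec': array([-2.40959687,  1.54145139,  0.25207082]), 'tvec': array([-0.62399869, -0.04234565,  0.37928082])}
```

View pics/scene0.png

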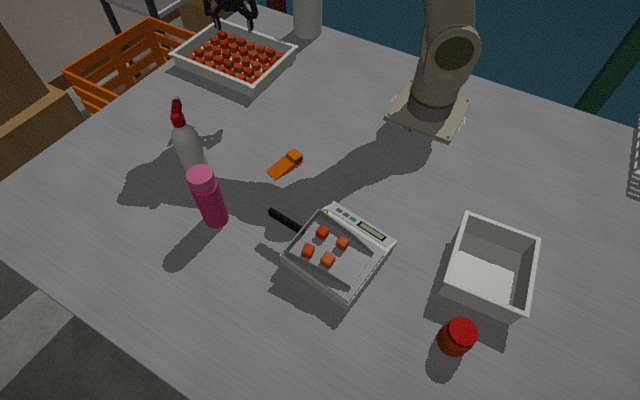

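View pics/top0.png

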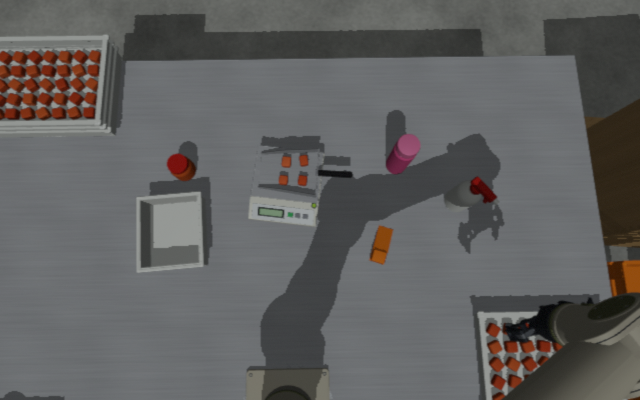

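View pics/wrist0.png

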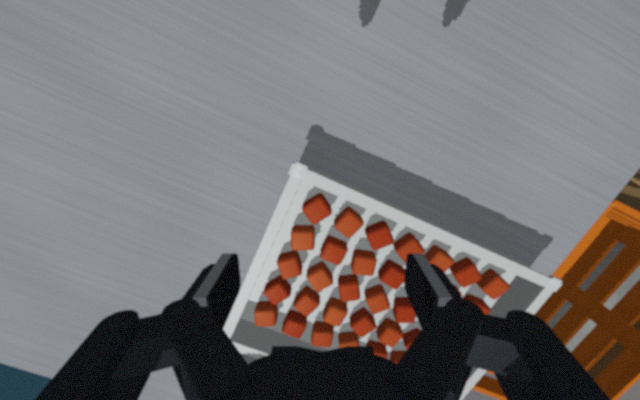

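The task frame (x up, y left in the top view) is clear. Next I'll enlarge the key areas so I can measure them.

```bash
cat > h.py <<'E'
from workcell import *
import cv2, numpy as np
def bp(n,uv,z):
    c=calibration(n); R,_=cv2.Rodrigues(c['rvec']); t=c['tvec'].reshape(3)
    p=cv2.undistortPoints(np.array([[uv]],float),c['mtx'],None)[0,0]
    d=R.T@np.array([p[0],p[1],1]); o=-R.T@t
    return o+d*(z-o[2])/d[2]
def pj(n,P):
    c=calibration(n); return cv2.projectPoints(np.array(P,float).reshape(-1,1,3),c['rvec'],c['tvec'],c['mtx'],None)[0].reshape(-1,2)
def crop(img,u0,v0,u1,v1,s,out):
    c=img[v0:v1,u0:u1]; cv2.imwrite(out,cv2.resize(c,None,fx=s,fy=s,interpolation=cv2.INTER_CUBIC))
E
python3 - <<'E'
from h import *
t=cv2.imread('pics/top0.png')
crop(t,240,140,400,270,5,'pics/t_a.png')
crop(t,125,140,265,280,4,'pics/t_b.png')
s=cv2.imread('pics/scene0.png')
crop(s,255,140,405,310,5,'pics/s_a.png') if 0 else crop(s,255,145,405,310,3.6,'pics/s_a.png')
E
```

```text
(no output)
```

View pics/t_a.png

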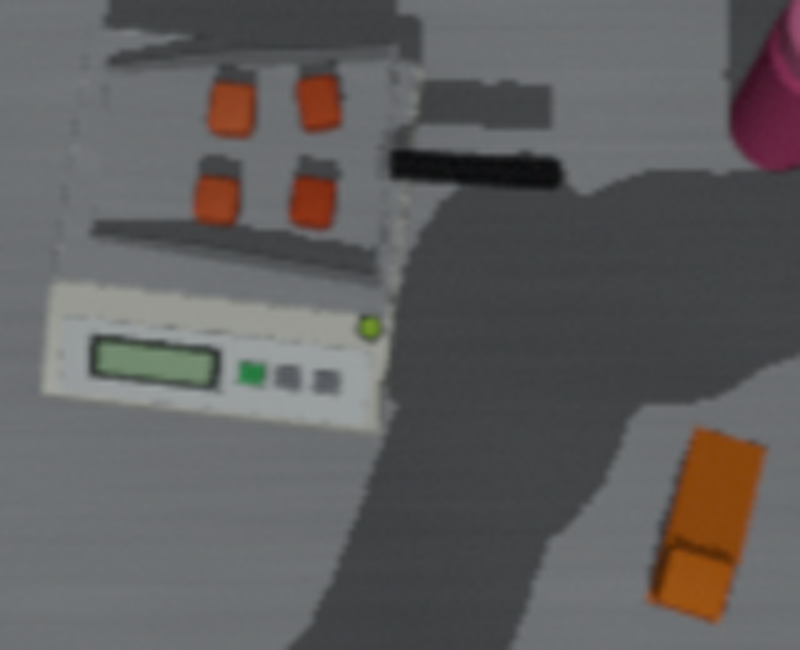

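View pics/t_b.png

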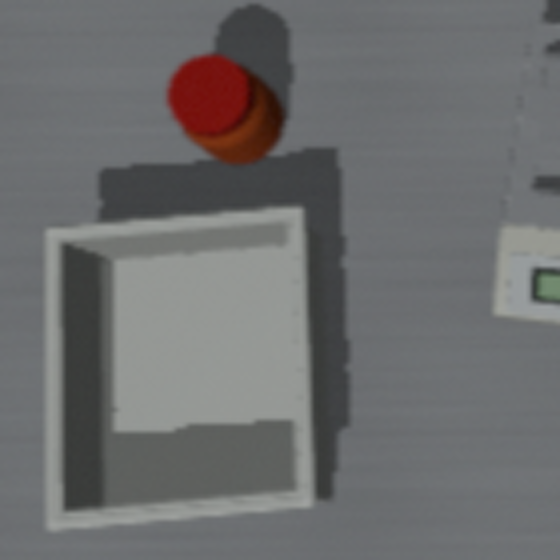

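View pics/s_a.png

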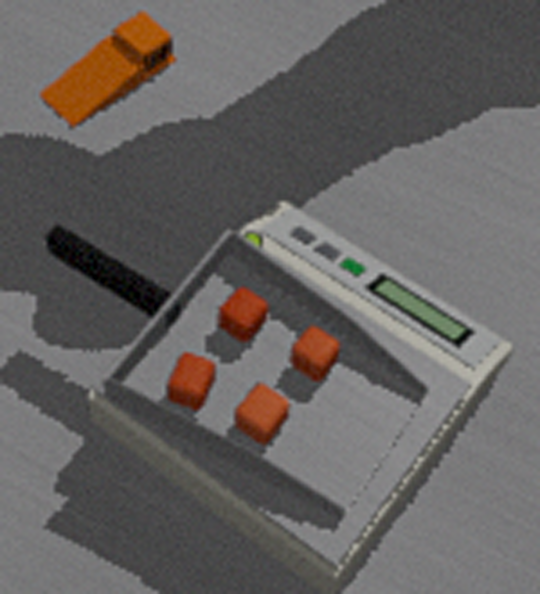

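```bash
python3 - <<'E'
from h import *
A=lambda x,y:(x/5+240-.4,y/5+140-.4)
B=lambda x,y:(x/4+125-.4,y/4+140-.4)
def sh(l,uv,z): p=bp('top',uv,z); print(l,p.round(4)); return p
c=calibration('top');R,_=cv2.Rodrigues(c['rvec']);print(-R.T@c['tvec'])
fl=sh('front L',A(42,393),.052); fr=sh('front R',A(380,432),.052)
print('len',np.linalg.norm(fl-fr),'yaw',np.degrees(np.arctan2(-(fl-fr)[0],(fl-fr)[1])))
bl=sh('front/platL',A(52,283),.052)
h0=sh('h0',A(393,163),.093); h1=sh('h1',A(560,175),.093); d=h0-h1; print(np.linalg.norm(d),np.degrees(np.arctan2(-d[0],d[1])), 'grip',h1+d*.43)
T=[sh('tub',B(*q),.08) for q in((47,230),(303,208),(314,507),(48,528))]
print(np.mean(T,0))
w1=sh('tipL',A(697,428),.002);w2=sh('tipR',A(765,447),.002)
b1=sh('bfl',A(672,540),.03);b2=sh('bfr',A(735,557),.03);b3=sh('brr',A(718,622),.03); b4=sh('brl bottom',A(650,603),.004)
t=(w1+w2)/2; f=(b1+b2)/2; v=(t-f)[:2]; print('wedge',t,f,np.linalg.norm(v),np.degrees(np.arctan2(v[1],v[0])))
for i,q in enumerate([(232,110),(320,105),(218,200),(314,203)]): sh('cube',A(*q),.092)
print('jar',bp('scene',(457,335),.085))
E
```

```text
[ 0.34795681 -0.07895535  1.24574428]
front L [0.5356 0.1091 0.052 ]
front R [ 0.5095 -0.0865  0.052 ]
len 0.19732058759384344 yaw -7.602789996535551
front/platL [0.6007 0.1042 0.052 ]
h0 [ 0.6591 -0.0964  0.093 ]
h1 [ 0.6504 -0.1919  0.093 ]
0.09591238010454832 -5.185840232547459 grip [ 0.65414956 -0.15086836  0.093     ]
tub [0.5976 0.4242 0.08  ]
tub [0.6106 0.2423 0.08  ]
tub [0.3987 0.2267 0.08  ]
tub [0.3876 0.4092 0.08  ]
[0.49861653 0.32561242 0.08      ]
tipL [ 0.5155 -0.278   0.002 ]
tipR [ 0.5032 -0.3185  0.002 ]
bfl [ 0.4462 -0.2558  0.03  ]
bfr [ 0.4357 -0.2921  0.03  ]
brr [ 0.3985 -0.2803  0.03  ]
brl bottom [ 0.4114 -0.2449  0.004 ]
wedge [ 0.50934958 -0.29824385  0.002     ] [ 0.44093784 -0.27393925  0.03      ] 0.07260082326839512 -19.55856820328671
cube [ 0.6925 -0.0042  0.092 ]
cube [ 0.6946 -0.055   0.092 ]
cube [0.6391 0.004  0.092 ]
cube [ 0.6365 -0.0509  0.092 ]
jar [0.71201456 0.30690302 0.085     ]
```

```bash
cat >> h.py <<'E'
from scipy.spatial.transform import Rotation as Ro
def plan(targets):
    """targets: list of (x,y,z,phi_deg of tool x axis or None) TCP"""
    o=get_obs(); R=Ro.from_quat(o['ee_rot']).as_matrix(); p=o['position']
    phi=np.degrees(np.arctan2(R[1,0],R[0,0])); print('now',p.round(4),'phi',round(phi,2),'F',o['ft_force'].round(1),'grip',round(o['grip_width']*85.4,1),'t',round(o['clock'],2),'tilt',np.degrees(np.arccos(-R[2,2])).round(2))
    for x,y,z,f in targets:
        d=R.T@(np.array([x,y,z])-p); tu=0 if f is None else -((f-phi+180)%360-180)/180
        print('->',d.round(4),'turn',round(tu,4))
E
python3 - <<'E'
from h import *
print('flask',bp('scene',(215,222),0),bp('top',(397,168),.01)); print('spray',bp('scene',(195,165),.0),bp('top',(455,203),.02))
plan([(.45,-.25,.25,84.8),(.6537,-.155,.2,84.8),(.6537,-.155,.062,84.8)])
E
```

```text
flask [ 0.7182321  -0.33247743  0.        ] [ 0.6909022  -0.34078338  0.01      ]
spray [ 5.92282641e-01 -5.11833598e-01 -1.11022302e-16] [ 0.57633852 -0.50705587  0.02      ]
now [ 0.2609 -0.5676  0.2307] phi 24.68 F [ 0.3 -0.3  1. ] grip 85.3 t 0.15 tilt 0.06
-> [ 0.3045 -0.2097 -0.0191] turn -0.334
-> [ 0.5292 -0.2108  0.0309] turn -0.334
-> [ 0.5292 -0.2107  0.1689] turn -0.334
```

```bash
python3 -m handwheel '[{"jaw":85,"delta_pos":[0.304,-0.21,-0.02],"turn":-0.334},{"jaw":85,"delta_pos":[0.304,-0.21,-0.02],"turn":-0.334},{"jaw":85,"delta_pos":[0.304,-0.21,-0.02],"turn":-0.334},{"jaw":85,"delta_pos":[0.304,-0.21,-0.02],"turn":-0.334},{"jaw":85,"delta_pos":[0.304,-0.21,-0.02],"turn":-0.334},{"jaw":85,"delta_pos":[0.304,-0.21,-0.02],"turn":-0.334},{"jaw":85,"delta_pos":[0.304,-0.21,-0.02],"turn":-0.334},{"jaw":85,"delta_pos":[0.304,-0.21,-0.02],"turn":-0.334},{"jaw":85,"delta_pos":[0.304,-0.21,-0.02],"turn":-0.334},{"jaw":85,"delta_pos":[0.304,-0.21,-0.02],"turn":-0.334}]' 30
python3 - <<'E'
from h import *
plan([(.6537,-.155,.18,84.8),(.6537,-.155,.062,84.8)])
E
```

```text
clock: 0.98
position: [0.4535, -0.2424, 0.252]
ee_rot: [0.734, 0.679, 0.001, 0.0]
ft_force: [-0.6, 0.4, -0.5]
grip_width: 0.997
now [ 0.4535 -0.2424  0.252 ] phi 85.59 F [-0.6  0.4 -0.5] grip 85.1 t 0.98 tilt 0.16
-> [0.1024 0.1927 0.0726] turn 0.0044
-> [0.1022 0.1925 0.1906] turn 0.0044
```

```bash
python3 -m handwheel '[{"jaw":85,"delta_pos":[0.102,0.193,0.04],"turn":0.0},{"jaw":85,"delta_pos":[0.102,0.193,0.04],"turn":0.0},{"jaw":85,"delta_pos":[0.102,0.193,0.07],"turn":0.0},{"jaw":85,"delta_pos":[0.102,0.193,0.07],"turn":0.0},{"jaw":85,"delta_pos":[0.102,0.193,0.07],"turn":0.0},{"jaw":85,"delta_pos":[0.102,0.193,0.07],"turn":0.0},{"jaw":85,"delta_pos":[0.102,0.193,0.07],"turn":0.0},{"jaw":85,"delta_pos":[0.102,0.193,0.07],"turn":0.0},{"jaw":85,"delta_pos":[0.102,0.193,0.07],"turn":0.0}]'
python3 - <<'E'
from h import *
plan([(.6537,-.155,.062,84.8)])
i=camera('wrist')[:,:,::-1]; cv2.imwrite('pics/w1.png',i)
g=pj('wrist',[(.6543,-.1491,.093),(.6504,-.1919,.093),(.6591,-.0964,.093)]); print(g.round(1))
E
```

```text
clock: 1.73
position: [0.6505, -0.1669, 0.1814]
ee_rot: [0.739, 0.674, -0.0, 0.0]
ft_force: [-0.1, 0.3, 0.3]
grip_width: 0.992
now [ 0.6505 -0.1669  0.1814] phi 84.75 F [-0.1  0.3  0.3] grip 84.7 t 1.73 tilt 0.04
-> [0.0123 0.0021 0.1193] turn -0.0003
[[325.3 182.1]
 [325.2 229.5]
 [325.6 115.7]]
```

View pics/w1.png

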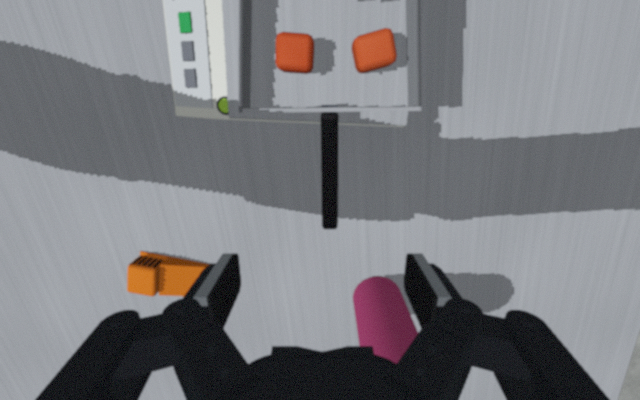

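```bash
python3 -m handwheel '[{"jaw":85,"delta_pos":[0.011,0.004,0.03],"turn":0.0},{"jaw":85,"delta_pos":[0.011,0.004,0.06],"turn":0.0},{"jaw":85,"delta_pos":[0.011,0.004,0.09],"turn":0.0},{"jaw":85,"delta_pos":[0.011,0.004,0.118],"turn":0.0},{"jaw":85,"delta_pos":[0.011,0.004,0.118],"turn":0.0},{"jaw":40,"delta_pos":[0.011,0.004,0.118],"turn":0.0},{"jaw":40,"delta_pos":[0.011,0.004,0.118],"turn":0.0},{"jaw":40,"delta_pos":[0.011,0.004,0.118],"turn":0.0},{"jaw":40,"delta_pos":[0.011,0.004,0.118],"turn":0.0}]' 40
python3 - <<'E'
from h import *
plan([(.656,-.155,.063,84.8)])
cv2.imwrite('pics/w2.png',camera('wrist')[:,:,::-1])
E
```

```text
clock: 2.53
position: [0.6571, -0.1559, 0.0658]
ee_rot: [0.739, 0.674, 0.001, 0.001]
ft_force: [0.7, 0.1, -0.6]
grip_width: 0.476
now [ 0.6571 -0.1559  0.0658] phi 84.78 F [ 0.7  0.1 -0.6] grip 40.7 t 2.53 tilt 0.2
-> [ 0.0008 -0.0012  0.0028] turn -0.0001
```

View pics/w2.png

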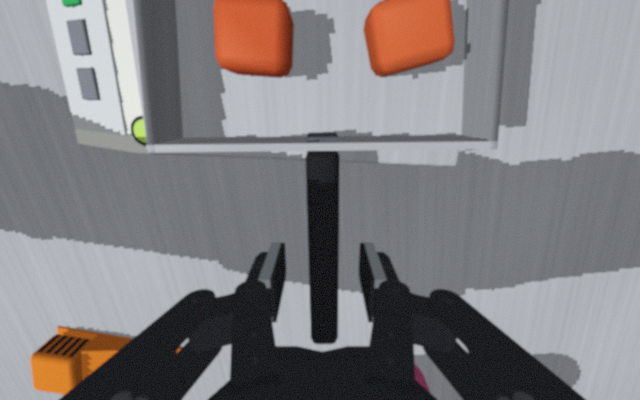

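The handle is centred between the pads. I'll close the jaws firmly, then lift a little.

```bash
python3 -m handwheel '[{"jaw":0,"delta_pos":[0,0,0.002],"turn":0.0},{"jaw":0,"delta_pos":[0,0,0.002],"turn":0.0},{"jaw":0,"delta_pos":[0,0,0.002],"turn":0.0},{"jaw":0,"delta_pos":[0,0,0.002],"turn":0.0},{"jaw":0,"delta_pos":[0,0,0.002],"turn":0.0},{"jaw":0,"delta_pos":[0,0,0.002],"turn":0.0}]' 110
python3 -m handwheel '[{"jaw":0,"delta_pos":[0,0,-0.003],"turn":0.0},{"jaw":0,"delta_pos":[0,0,-0.008],"turn":0.0},{"jaw":0,"delta_pos":[0,0,-0.014],"turn":0.0},{"jaw":0,"delta_pos":[0,0,-0.02],"turn":0.0},{"jaw":0,"delta_pos":[0,0,-0.025],"turn":0.0},{"jaw":0,"delta_pos":[0,0,-0.025],"turn":0.0}]'
python3 - <<'E'
from h import *
plan([])
s=camera('scene')[:,:,::-1]
crop(s,230,130,430,310,3.3,'pics/s2.png')
E
```

```text
clock: 3.08
position: [0.6561, -0.1555, 0.0616]
ee_rot: [0.738, 0.674, 0.0, 0.0]
ft_force: [-1.3, -0.7, 2.4]
grip_width: 0.143
clock: 3.58
position: [0.6567, -0.1556, 0.088]
ee_rot: [0.738, 0.674, 0.001, 0.001]
ft_force: [1.6, 0.8, -2.4]
grip_width: 0.149
now [ 0.6567 -0.1556  0.088 ] phi 84.8 F [ 1.6  0.8 -2.4] grip 12.7 t 3.58 tilt 0.12
```

View pics/s2.png

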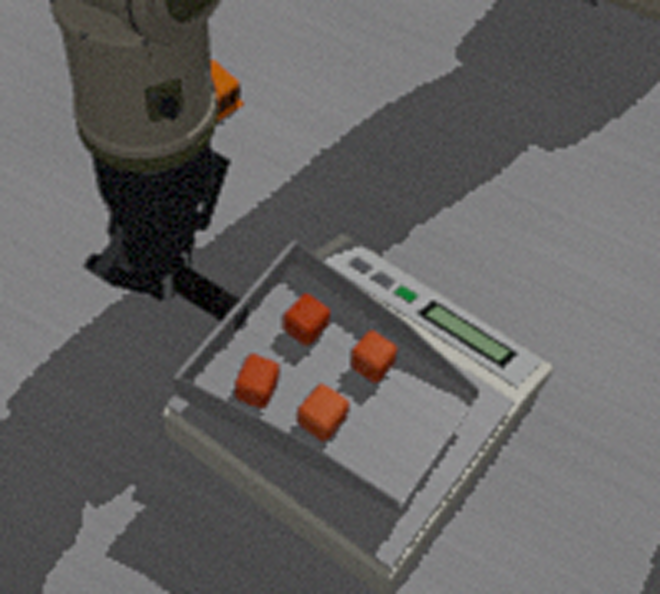

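```bash
python3 -m handwheel '[{"jaw":0,"delta_pos":[0,0,-0.004],"turn":0},{"jaw":0,"delta_pos":[0,0,-0.014],"turn":0},{"jaw":0,"delta_pos":[0.003,-0.002,-0.03],"turn":0},{"jaw":0,"delta_pos":[0.012,-0.008,-0.05],"turn":0},{"jaw":0,"delta_pos":[0.025,-0.018,-0.07],"turn":0},{"jaw":0,"delta_pos":[0.041,-0.029,-0.087],"turn":0},{"jaw":0,"delta_pos":[0.058,-0.041,-0.098],"turn":0},{"jaw":0,"delta_pos":[0.075,-0.053,-0.103],"turn":0},{"jaw":0,"delta_pos":[0.088,-0.062,-0.105],"turn":0},{"jaw":0,"delta_pos":[0.096,-0.068,-0.105],"turn":0}]'
python3 - <<'E'
from h import *
plan([(.485,.14,.19,84.8)])
E
```

```text
clock: 4.47
position: [0.5966, -0.0514, 0.1931]
ee_rot: [0.738, 0.675, 0.001, 0.001]
ft_force: [0.5, 0.6, -2.1]
grip_width: 0.149
now [ 0.5966 -0.0514  0.1931] phi 84.93 F [ 0.5  0.6 -2.1] grip 12.7 t 4.47 tilt 0.11
-> [ 0.1807 -0.1281  0.0029] turn 0.0007
```

```bash
python3 -m handwheel '[{"jaw":0,"delta_pos":[0.010,-0.007,0],"turn":0},{"jaw":0,"delta_pos":[0.025,-0.018,0],"turn":0},{"jaw":0,"delta_pos":[0.045,-0.032,0],"turn":0},{"jaw":0,"delta_pos":[0.07,-0.05,0],"turn":0},{"jaw":0,"delta_pos":[0.098,-0.07,0],"turn":0},{"jaw":0,"delta_pos":[0.126,-0.09,0],"turn":0},{"jaw":0,"delta_pos":[0.15,-0.107,0],"turn":0},{"jaw":0,"delta_pos":[0.168,-0.12,0],"turn":0},{"jaw":0,"delta_pos":[0.178,-0.126,0],"turn":0},{"jaw":0,"delta_pos":[0.181,-0.128,0],"turn":0}]'
python3 - <<'E'
from h import *
plan([(.485,.14,.181,84.8)])
s=camera('scene')[:,:,::-1]; cv2.imwrite('pics/s3.png',s)
cv2.imwrite('pics/t3.png',camera('top')[:,:,::-1])
E
```

```text
clock: 5.3
position: [0.4851, 0.1397, 0.1912]
ee_rot: [0.738, 0.675, -0.0, -0.0]
ft_force: [-0.1, 0.0, -2.2]
grip_width: 0.139
now [0.4851 0.1397 0.1912] phi 84.93 F [-0.1  0.  -2.2] grip 11.9 t 5.3 tilt 0.01
-> [ 0.0003 -0.0001  0.0102] turn 0.0007
```

View pics/s3.png

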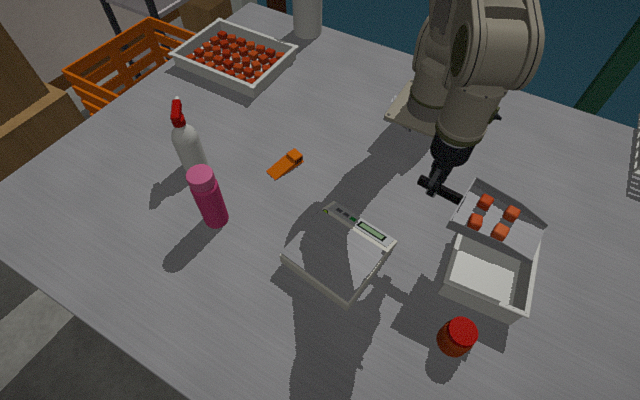

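View pics/t3.png

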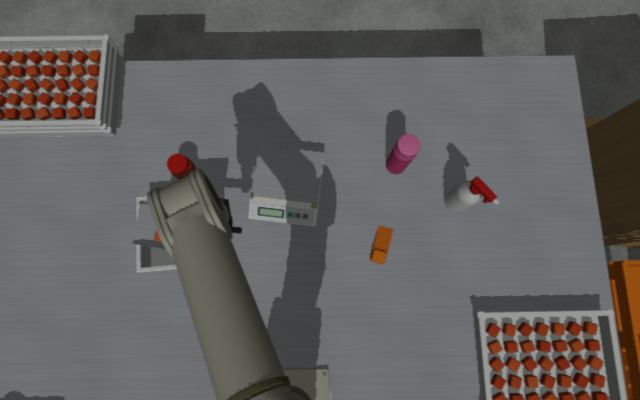

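The pan is flat over the tub (rows 180–290) and all four cubes are still in it. The tool can't tilt, so I'll let the pan swing mouth-down in a looser grip, with the tub rim acting as a stop.

```bash
python3 -m handwheel '[{"jaw":0,"delta_pos":[0,0,0.004],"turn":0},{"jaw":0,"delta_pos":[0,0,0.008],"turn":0},{"jaw":0,"delta_pos":[0,0,0.008],"turn":0},{"jaw":0,"delta_pos":[0,0,0.008],"turn":0}]' 20
python3 - <<'E'
from h import *
plan([])
crop(camera('scene')[:,:,::-1],390,130,570,340,2.8,'pics/s4.png')
E
```

```text
clock: 5.73
position: [0.486, 0.1373, 0.1827]
ee_rot: [0.739, 0.674, -0.0, -0.0]
ft_force: [1.0, -0.5, -1.7]
grip_width: 0.143
now [0.486  0.1373 0.1827] phi 84.72 F [ 1.  -0.5 -1.7] grip 12.2 t 5.73 tilt 0.06
```

View pics/s4.png

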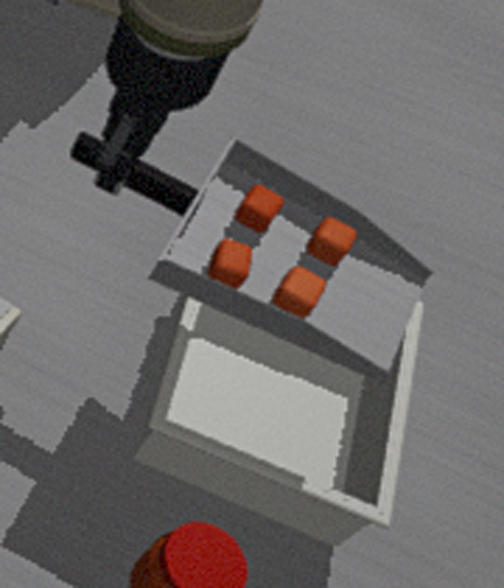

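```bash
python3 -m handwheel '[{"jaw":0,"delta_pos":[0,0,0],"turn":0},{"jaw":0,"delta_pos":[0,0,0],"turn":0},{"jaw":0,"delta_pos":[0,0,0],"turn":0},{"jaw":0,"delta_pos":[0,0,0],"turn":0},{"jaw":0,"delta_pos":[0,0,0],"turn":0},{"jaw":0,"delta_pos":[0,0,0],"turn":0}]' 20
python3 - <<'E'
from h import *
plan([])
crop(camera('scene')[:,:,::-1],390,130,570,340,2.8,'pics/s5.png')
E
```

```text
clock: 6.28
position: [0.4859, 0.1382, 0.1834]
ee_rot: [0.738, 0.674, 0.0, 0.0]
ft_force: [0.9, 0.3, -2.5]
grip_width: 0.144
now [0.4859 0.1382 0.1834] phi 84.81 F [ 0.9  0.3 -2.5] grip 12.3 t 6.28 tilt 0.01
```

View pics/s5.png

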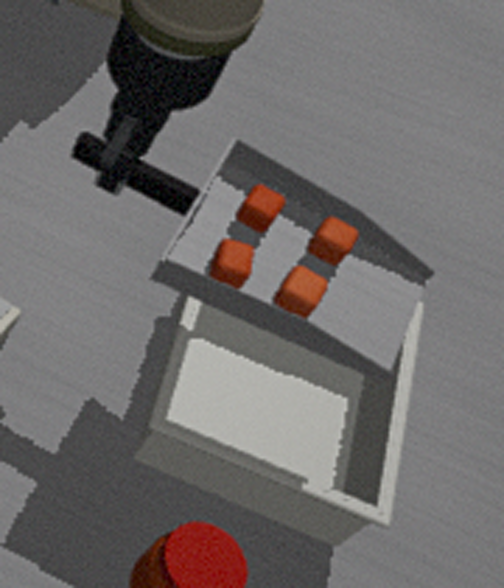

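It holds at 20 N, so I'll ease the commanded opening towards the handle's own width.

```bash
python3 -m handwheel '[{"jaw":12.3,"delta_pos":[0,0,0],"turn":0},{"jaw":12.3,"delta_pos":[0,0,0],"turn":0},{"jaw":12.3,"delta_pos":[0,0,0],"turn":0},{"jaw":12.3,"delta_pos":[0,0,0],"turn":0}]' 20
python3 - <<'E'
from h import *
plan([])
crop(camera('scene')[:,:,::-1],390,130,570,340,2.8,'pics/s6.png')
E
python3 -m handwheel '[{"jaw":13,"delta_pos":[0,0,0],"turn":0},{"jaw":13,"delta_pos":[0,0,0],"turn":0},{"jaw":13,"delta_pos":[0,0,0],"turn":0}]' 20
python3 - <<'E'
from h import *
plan([])
crop(camera('scene')[:,:,::-1],390,130,570,340,2.8,'pics/s7.png')
a=cv2.imread('pics/s6.png');b=cv2.imread('pics/s7.png')
cv2.imwrite('pics/s67.png',cv2.resize(np.hstack([a,b]),None,fx=.75,fy=.75))
E
```

```text
clock: 6.67
position: [0.4859, 0.1382, 0.1833]
ee_rot: [0.738, 0.674, -0.0, 0.0]
ft_force: [-0.6, -1.0, -1.5]
grip_width: 0.151
now [0.4859 0.1382 0.1833] phi 84.8 F [-0.6 -1.  -1.5] grip 12.9 t 6.67 tilt 0.01
clock: 6.97
position: [0.4859, 0.1382, 0.1833]
ee_rot: [0.738, 0.674, -0.0, 0.0]
ft_force: [-0.0, 0.1, -2.2]
grip_width: 0.15
now [0.4859 0.1382 0.1833] phi 84.8 F [-0.   0.1 -2.2] grip 12.8 t 6.97 tilt 0.0
```

View pics/s67.png

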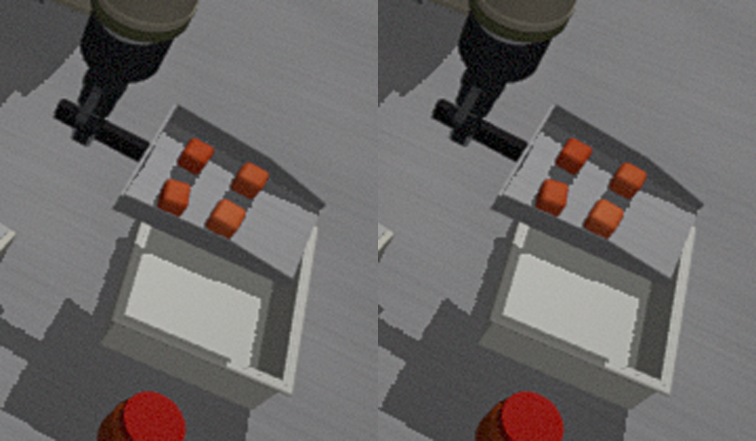

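```bash
python3 -m handwheel '[{"jaw":13.6,"delta_pos":[0,0,0],"turn":0},{"jaw":13.6,"delta_pos":[0,0,0],"turn":0},{"jaw":13.6,"delta_pos":[0,0,0],"turn":0}]' 20
python3 - <<'E'
from h import *
plan([])
crop(camera('scene')[:,:,::-1],390,130,570,340,2.8,'pics/s8.png')
E
python3 -m handwheel '[{"jaw":14.1,"delta_pos":[0,0,0],"turn":0},{"jaw":14.1,"delta_pos":[0,0,0],"turn":0}]' 20
python3 - <<'E'
from h import *
plan([])
crop(camera('scene')[:,:,::-1],390,130,570,340,2.8,'pics/s9.png')
a=cv2.imread('pics/s8.png');b=cv2.imread('pics/s9.png')
cv2.imwrite('pics/s89.png',cv2.resize(np.hstack([a,b]),None,fx=.75,fy=.75))
E
```

```text
clock: 7.27
position: [0.4859, 0.1382, 0.1833]
ee_rot: [0.738, 0.674, -0.0, 0.0]
ft_force: [0.5, 1.0, -2.1]
grip_width: 0.159
now [0.4859 0.1382 0.1833] phi 84.8 F [ 0.5  1.  -2.1] grip 13.6 t 7.27 tilt 0.0
clock: 7.48
position: [0.4861, 0.1383, 0.1836]
ee_rot: [0.738, 0.674, 0.0, 0.0]
ft_force: [-0.9, -0.1, 0.5]
grip_width: 0.166
now [0.4861 0.1383 0.1836] phi 84.8 F [-0.9 -0.1  0.5] grip 14.1 t 7.48 tilt 0.04
```

View pics/s89.png

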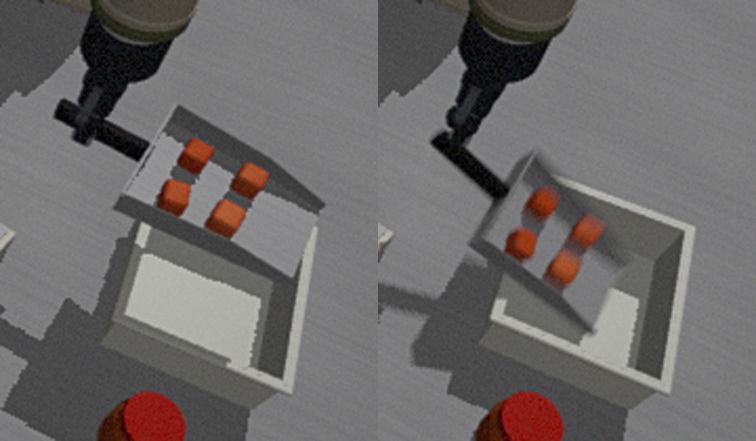

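```bash
python3 -m handwheel '[{"jaw":11,"delta_pos":[0,0,0],"turn":0},{"jaw":0,"delta_pos":[0,0,0],"turn":0}]' 60
python3 - <<'E'
from h import *
plan([])
crop(camera('scene')[:,:,::-1],390,130,570,340,2.8,'pics/s10.png')
E
```

```text
clock: 7.7
position: [0.486, 0.1382, 0.1835]
ee_rot: [0.738, 0.674, 0.0, 0.0]
ft_force: [0.3, -0.6, -0.2]
grip_width: 0.013
now [0.486  0.1382 0.1835] phi 84.81 F [ 0.3 -0.6 -0.2] grip 1.1 t 7.7 tilt 0.02
```

View pics/s10.png

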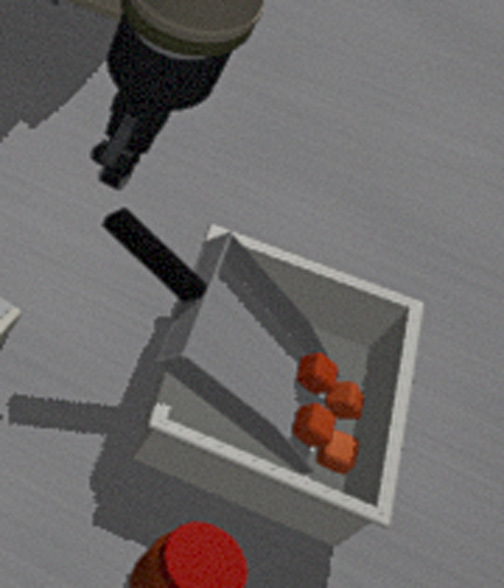

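```bash
python3 -m handwheel '[{"jaw":60,"delta_pos":[-0.01,0,-0.03],"turn":0},{"jaw":60,"delta_pos":[-0.03,0,-0.06],"turn":0},{"jaw":60,"delta_pos":[-0.06,0,-0.08],"turn":0},{"jaw":60,"delta_pos":[-0.08,0,-0.08],"turn":0},{"jaw":60,"delta_pos":[-0.08,0,-0.08],"turn":0}]' 60
python3 - <<'E'
from h import *
plan([])
crop(camera('scene')[:,:,::-1],390,130,570,340,2.8,'pics/s11.png')
cv2.imwrite('pics/w11.png',camera('wrist')[:,:,::-1])
crop(camera('top')[:,:,::-1],120,140,300,290,4,'pics/t11.png')
E
```

```text
clock: 8.17
position: [0.4793, 0.054, 0.2646]
ee_rot: [0.74, 0.672, 0.0, 0.001]
ft_force: [0.4, -0.4, -0.1]
grip_width: 0.692
now [0.4793 0.054  0.2646] phi 84.46 F [ 0.4 -0.4 -0.1] grip 59.1 t 8.17 tilt 0.17
```

View pics/s11.png

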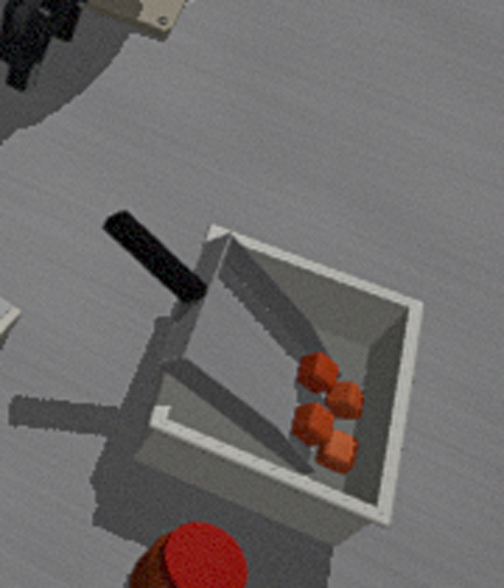

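View pics/w11.png

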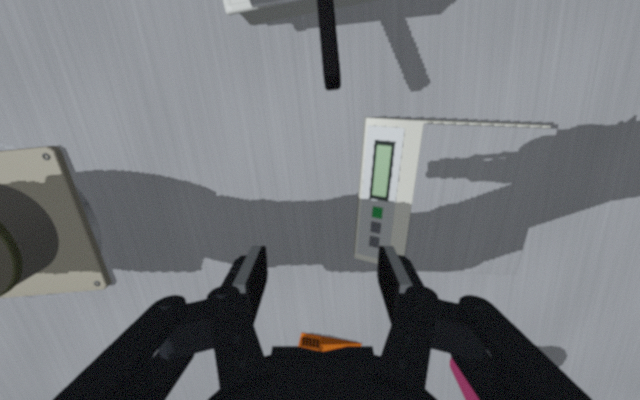

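View pics/t11.png

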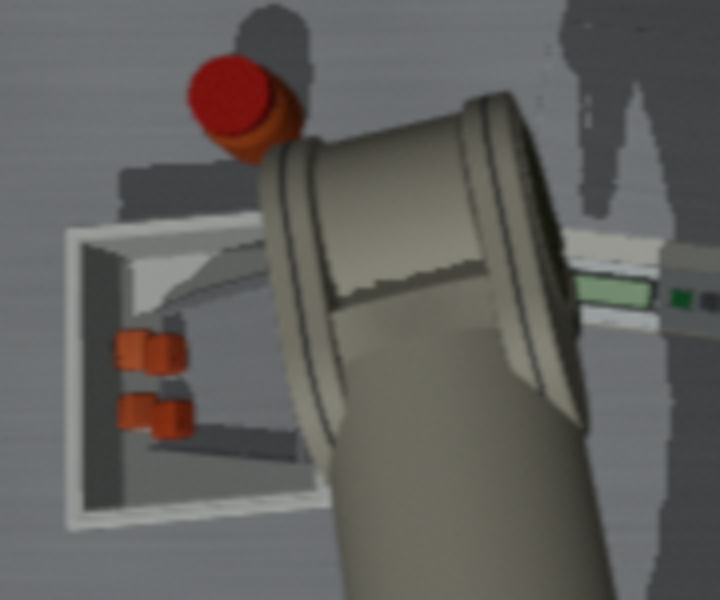

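```bash
python3 - <<'E'
from h import *
def ray(n,uv):
    a=bp(n,uv,0);b=bp(n,uv,.2);c=calibration(n);R,_=cv2.Rodrigues(c['rvec']);o=-R.T@c['tvec'].reshape(3);d=a-o;return o,d/np.linalg.norm(d)
def tri(r):
    A=sum(np.eye(3)-np.outer(d,d) for o,d in r);b=sum((np.eye(3)-np.outer(d,d))@o for o,d in r);p=np.linalg.solve(A,b)
    return p,[np.linalg.norm((np.eye(3)-np.outer(d,d))@(p-o)) for o,d in r]
rs=ray('scene',(432.1,205.7));rw=ray('wrist',(331.5,84))
p,e=tri([rs,rw]);print('end',p,e)
o,d=ray('scene',(459.6,236.1))
# point on ray at 0.1 from p
q=o-p;b=q@d;c=q@q-.0100
for s in (-1,1):
    if b*b-c>0:
        P=o+d*(-b+s*np.sqrt(b*b-c));v=P-p;print('near',P,'dir yaw',np.degrees(np.arctan2(-v[0],v[1])),'pitch',np.degrees(np.arcsin(-v[2]/.1)))
E
```

```text
end [0.49383576 0.1535416  0.15834263] [np.float64(0.0003224197294708022), np.float64(0.0003224197294708178)]
near [0.55409029 0.23055819 0.17926716] dir yaw -38.03812561881651 pitch -12.078127157830034
near [0.50082709 0.23808194 0.10538933] dir yaw -4.7274942308767525 pitch 31.973905546110487
```

```bash
python3 - <<'E'
from h import *
plan([(.496,.178,.19,85.2),(.496,.178,.110,85.2)])
E
```

```text
now [0.4785 0.059  0.2631] phi 84.81 F [ 0.3 -0.3  0. ] grip 59.8 t 8.32 tilt 0.02
-> [0.12   0.0067 0.0731] turn -0.0022
-> [0.12   0.0067 0.1531] turn -0.0022
```

```bash
python3 -m handwheel '[{"jaw":60,"delta_pos":[0.04,0.003,0.02],"turn":-0.002},{"jaw":60,"delta_pos":[0.08,0.006,0.04],"turn":-0.002},{"jaw":60,"delta_pos":[0.12,0.007,0.06],"turn":-0.002},{"jaw":60,"delta_pos":[0.12,0.007,0.08],"turn":-0.002},{"jaw":60,"delta_pos":[0.12,0.007,0.1],"turn":-0.002},{"jaw":60,"delta_pos":[0.12,0.007,0.1],"turn":-0.002},{"jaw":60,"delta_pos":[0.12,0.007,0.1],"turn":-0.002}]' 60
python3 - <<'E'
from h import *
plan([(.496,.178,.110,85.2)])
crop(camera('scene')[:,:,::-1],390,130,570,340,2.8,'pics/s12.png')
w=camera('wrist')[:,:,::-1];cv2.imwrite('pics/w12.png',w)
E
```

```text
clock: 8.9
position: [0.4955, 0.1781, 0.1626]
ee_rot: [0.736, 0.677, -0.001, -0.001]
ft_force: [0.1, -1.1, 0.1]
grip_width: 0.701
now [0.4955 0.1781 0.1626] phi 85.26 F [ 0.1 -1.1  0.1] grip 59.9 t 8.9 tilt 0.15
-> [-0.0001  0.0006  0.0526] turn 0.0003
```

View pics/w12.png

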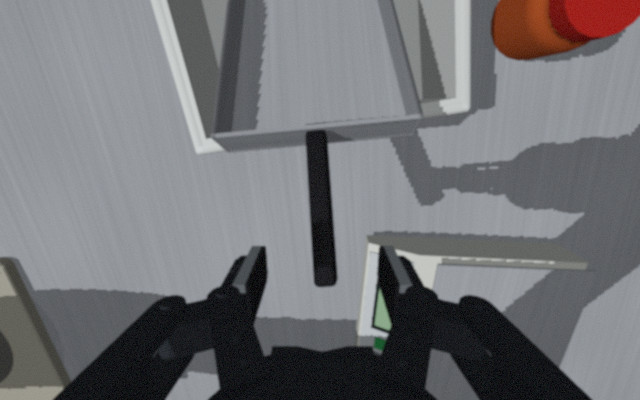

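View pics/s12.png

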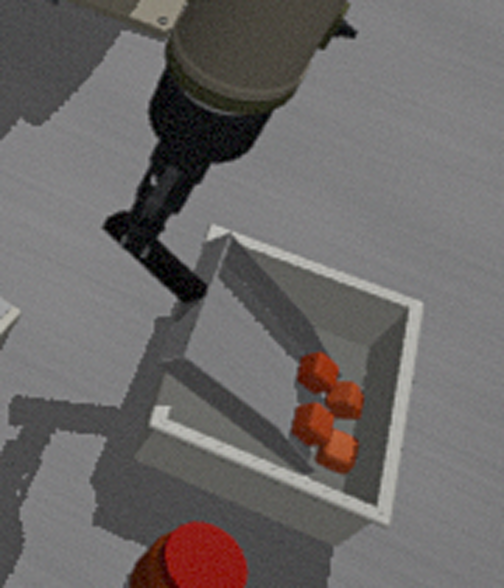

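```bash
python3 -m handwheel '[{"jaw":60,"delta_pos":[0,-0.001,0.02],"turn":-0.014},{"jaw":60,"delta_pos":[0,-0.001,0.038],"turn":-0.014},{"jaw":60,"delta_pos":[0,-0.001,0.052],"turn":-0.014},{"jaw":60,"delta_pos":[0,-0.001,0.052],"turn":-0.014},{"jaw":0,"delta_pos":[0,-0.001,0.052],"turn":-0.014},{"jaw":0,"delta_pos":[0,-0.001,0.052],"turn":-0.014},{"jaw":0,"delta_pos":[0,-0.001,0.052],"turn":-0.014},{"jaw":0,"delta_pos":[0,-0.001,0.052],"turn":-0.014},{"jaw":0,"delta_pos":[0,-0.001,0.052],"turn":-0.014},{"jaw":0,"delta_pos":[0,-0.001,0.052],"turn":-0.014}]' 100
python3 - <<'E'
from h import *
plan([])
w=camera('wrist')[:,:,::-1];cv2.imwrite('pics/w13.png',w)
E
```

```text
clock: 9.83
position: [0.4964, 0.1783, 0.1125]
ee_rot: [0.721, 0.693, 0.001, 0.001]
ft_force: [-0.3, 1.1, 5.6]
grip_width: 0.151
now [0.4964 0.1783 0.1125] phi 87.71 F [-0.3  1.1  5.6] grip 12.9 t 9.83 tilt 0.17
```

View pics/w13.png

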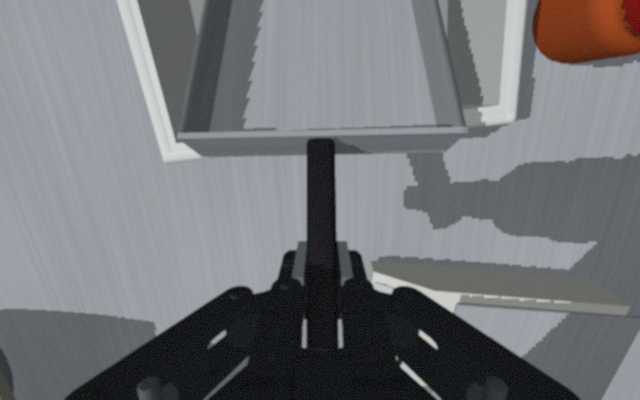

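```bash
python3 -m handwheel '[{"jaw":0,"delta_pos":[0,0,-0.005],"turn":0},{"jaw":0,"delta_pos":[0,0,-0.015],"turn":0},{"jaw":0,"delta_pos":[0,0,-0.03],"turn":0},{"jaw":0,"delta_pos":[0,0,-0.05],"turn":0},{"jaw":0,"delta_pos":[0,0,-0.07],"turn":0},{"jaw":0,"delta_pos":[0,0,-0.09],"turn":0},{"jaw":0,"delta_pos":[0,0,-0.11],"turn":0},{"jaw":0,"delta_pos":[0,0,-0.12],"turn":0},{"jaw":0,"delta_pos":[0,0,-0.12],"turn":0},{"jaw":0,"delta_pos":[0,0,-0.12],"turn":0}]' 110
python3 - <<'E'
from h import *
plan([])
crop(camera('scene')[:,:,::-1],390,130,570,340,2.8,'pics/s14.png')
w=camera('wrist')[:,:,::-1];cv2.imwrite('pics/w14.png',w)
E
```

```text
clock: 10.72
position: [0.4953, 0.1772, 0.231]
ee_rot: [0.721, 0.693, -0.0, 0.0]
ft_force: [0.7, -0.4, -1.9]
grip_width: 0.151
now [0.4953 0.1772 0.231 ] phi 87.67 F [ 0.7 -0.4 -1.9] grip 12.9 t 10.72 tilt 0.03
```

View pics/w14.png

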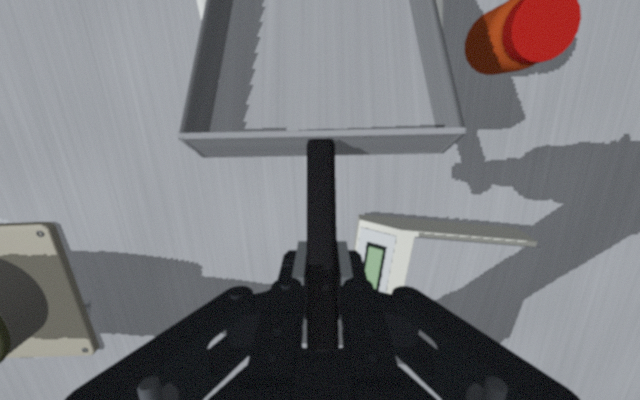

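View pics/s14.png

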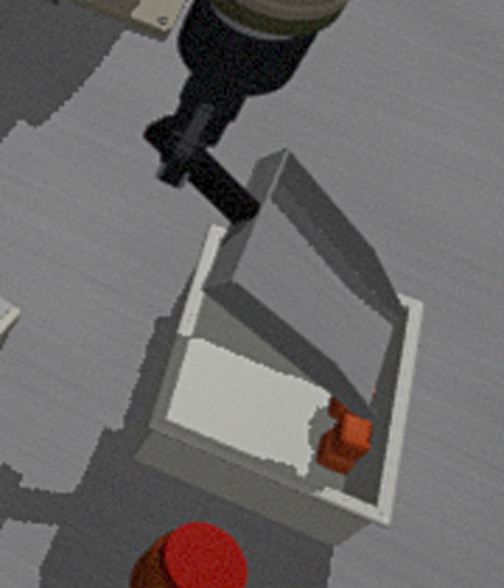

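```bash
python3 - <<'E'
from h import *
plan([(.6486,-.108,.245,83),(.6486,-.108,.19,83)])
E
```

```text
now [0.4948 0.177  0.23  ] phi 87.68 F [-0.1 -0.9 -1.7] grip 12.7 t 10.82 tilt 0.12
-> [-0.2786  0.1652 -0.0151] turn 0.026
-> [-0.2785  0.1653  0.0399] turn 0.026
```

```bash
python3 -m handwheel '[{"jaw":0,"delta_pos":[-0.01,0.006,-0.01],"turn":0.004},{"jaw":0,"delta_pos":[-0.03,0.018,-0.015],"turn":0.01},{"jaw":0,"delta_pos":[-0.06,0.036,-0.015],"turn":0.02},{"jaw":0,"delta_pos":[-0.095,0.056,-0.015],"turn":0.026},{"jaw":0,"delta_pos":[-0.13,0.077,-0.015],"turn":0.026},{"jaw":0,"delta_pos":[-0.165,0.098,-0.015],"turn":0.026},{"jaw":0,"delta_pos":[-0.2,0.119,-0.015],"turn":0.026},{"jaw":0,"delta_pos":[-0.235,0.139,-0.015],"turn":0.026},{"jaw":0,"delta_pos":[-0.262,0.156,-0.015],"turn":0.026},{"jaw":0,"delta_pos":[-0.279,0.165,-0.015],"turn":0.026}]' 110
python3 -m handwheel '[{"jaw":0,"delta_pos":[0,0,0.01],"turn":0},{"jaw":0,"delta_pos":[0,0,0.025],"turn":0},{"jaw":0,"delta_pos":[0,0,0.035],"turn":0},{"jaw":0,"delta_pos":[0,0,0.035],"turn":0},{"jaw":0,"delta_pos":[0,0,0.035],"turn":0}]'
python3 - <<'E'
from h import *
plan([(.6486,-.108,.19,83)])
crop(camera('scene')[:,:,::-1],230,100,550,340,2.4,'pics/s15.png')
w=camera('wrist')[:,:,::-1];cv2.imwrite('pics/w15.png',w)
E
```

```text
clock: 11.65
position: [0.6498, -0.1158, 0.2452]
ee_rot: [0.751, 0.66, -0.001, 0.0]
ft_force: [0.4, -0.3, -0.3]
grip_width: 0.148
clock: 12.07
position: [0.6486, -0.1086, 0.2108]
ee_rot: [0.749, 0.662, -0.001, -0.0]
ft_force: [-0.3, -0.8, -0.6]
grip_width: 0.15
now [ 0.6486 -0.1086  0.2108] phi 82.97 F [-0.3 -0.8 -0.6] grip 12.8 t 12.07 tilt 0.08
-> [ 0.0006 -0.      0.0208] turn -0.0002
```

View pics/s15.png

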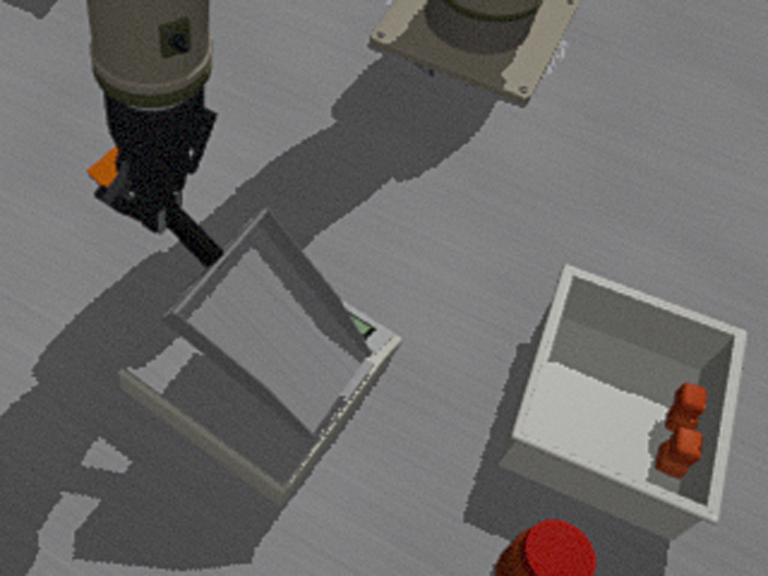

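View pics/w15.png

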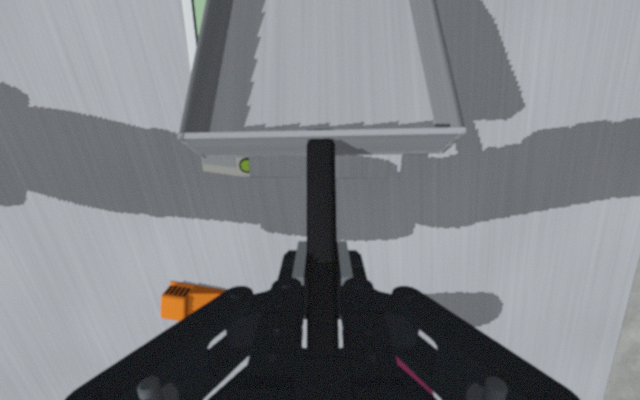

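```bash
python3 -m handwheel '[{"jaw":0,"delta_pos":[0,0,0.012],"turn":0},{"jaw":0,"delta_pos":[0,0,0.024],"turn":0},{"jaw":0,"delta_pos":[0,0,0.031],"turn":0},{"jaw":0,"delta_pos":[-0.005,0,0.038],"turn":0},{"jaw":0,"delta_pos":[-0.009,0,0.045],"turn":0},{"jaw":0,"delta_pos":[-0.013,0,0.052],"turn":0},{"jaw":0,"delta_pos":[-0.017,0,0.059],"turn":0},{"jaw":0,"delta_pos":[-0.017,0,0.059],"turn":0}]' 20
python3 - <<'E'
from h import *
plan([(.6433,-.151,.0625,83)])
crop(camera('scene')[:,:,::-1],230,100,450,310,2.7,'pics/s16.png')
E
```

```text
clock: 12.83
position: [0.6464, -0.1262, 0.1508]
ee_rot: [0.749, 0.662, -0.0, -0.0]
ft_force: [-1.0, 0.6, 0.9]
grip_width: 0.15
now [ 0.6464 -0.1262  0.1508] phi 82.92 F [-1.   0.6  0.9] grip 12.8 t 12.83 tilt 0.07
-> [-0.025   0.0001  0.0883] turn -0.0005
```

View pics/s16.png

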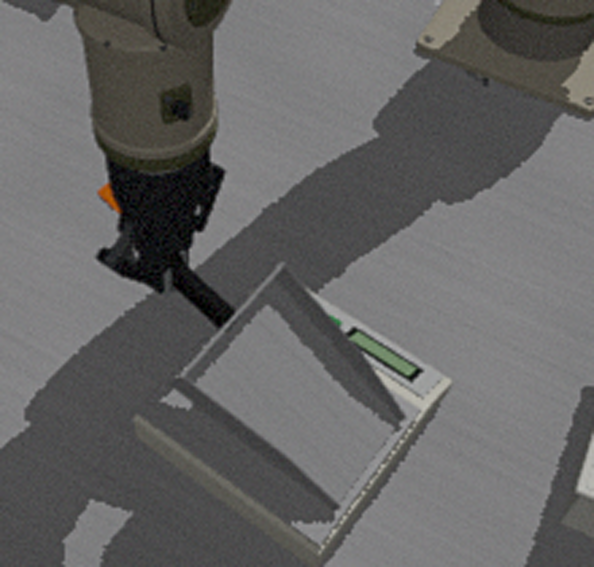

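```bash
python3 -m handwheel '[{"jaw":0,"delta_pos":[-0.004,0,0.008],"turn":0},{"jaw":0,"delta_pos":[-0.007,0,0.017],"turn":0},{"jaw":0,"delta_pos":[-0.01,0,0.026],"turn":0},{"jaw":0,"delta_pos":[-0.014,0,0.036],"turn":0},{"jaw":0,"delta_pos":[-0.017,0,0.046],"turn":0},{"jaw":0,"delta_pos":[-0.02,0,0.055],"turn":0},{"jaw":0,"delta_pos":[-0.022,0,0.064],"turn":0},{"jaw":0,"delta_pos":[-0.024,0,0.072],"turn":0},{"jaw":0,"delta_pos":[-0.025,0,0.08],"turn":0},{"jaw":0,"delta_pos":[-0.025,0,0.08],"turn":0}]' 20
python3 - <<'E'
from h import *
plan([(.6433,-.151,.0625,83)])
crop(camera('scene')[:,:,::-1],230,100,450,310,2.7,'pics/s17.png')
E
```

```text
clock: 13.72
position: [0.643, -0.1499, 0.0701]
ee_rot: [0.749, 0.663, -0.001, -0.001]
ft_force: [-0.4, 0.2, 0.6]
grip_width: 0.153
now [ 0.643  -0.1499  0.0701] phi 83.0 F [-0.4  0.2  0.6] grip 13.1 t 13.72 tilt 0.14
-> [-0.0011  0.0005  0.0076] turn -0.0
```

View pics/s17.png

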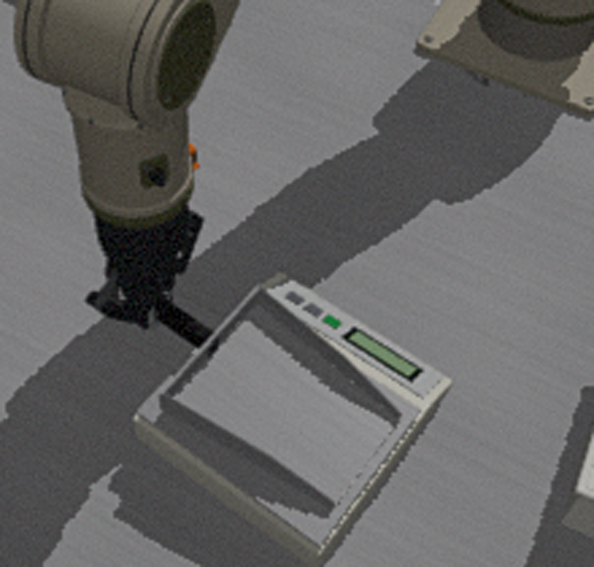

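```bash
python3 -m handwheel '[{"jaw":0,"delta_pos":[-0.001,0,0.003],"turn":0},{"jaw":0,"delta_pos":[-0.001,0,0.006],"turn":0},{"jaw":0,"delta_pos":[-0.001,0,0.006],"turn":0}]' 20
python3 - <<'E'
from h import *
plan([])
E
python3 -m handwheel '[{"jaw":0,"delta_pos":[0,0,0.002],"turn":0},{"jaw":0,"delta_pos":[0,0,0.002],"turn":0}]' 20
python3 - <<'E'
from h import *
plan([])
crop(camera('scene')[:,:,::-1],230,100,450,310,2.7,'pics/s18.png')
E
```

```text
clock: 14.02
position: [0.6438, -0.1509, 0.0662]
ee_rot: [0.749, 0.663, -0.0, 0.0]
ft_force: [-0.1, 0.3, 2.8]
grip_width: 0.153
now [ 0.6438 -0.1509  0.0662] phi 82.99 F [-0.1  0.3  2.8] grip 13.1 t 14.02 tilt 0.02
clock: 14.18
position: [0.6439, -0.151, 0.0643]
ee_rot: [0.749, 0.662, 0.0, 0.0]
ft_force: [0.6, -1.1, 2.5]
grip_width: 0.15
now [ 0.6439 -0.151   0.0643] phi 82.98 F [ 0.6 -1.1  2.5] grip 12.8 t 14.18 tilt 0.03
```

View pics/s18.png

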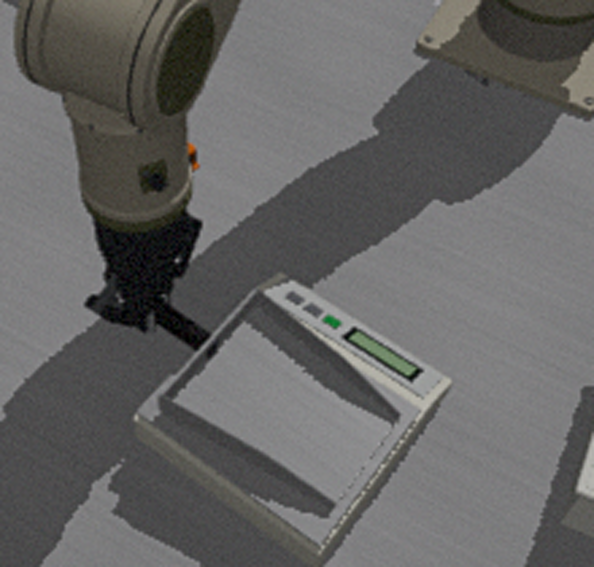

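```bash
python3 -m handwheel '[{"jaw":13.5,"delta_pos":[0,0,0],"turn":0},{"jaw":14,"delta_pos":[0,0,0],"turn":0},{"jaw":16,"delta_pos":[0,0,0],"turn":0},{"jaw":40,"delta_pos":[0,0,0],"turn":0},{"jaw":60,"delta_pos":[0,0,0],"turn":0},{"jaw":60,"delta_pos":[0,0,-0.03],"turn":0},{"jaw":60,"delta_pos":[0,0,-0.06],"turn":0},{"jaw":60,"delta_pos":[0,0,-0.09],"turn":0},{"jaw":60,"delta_pos":[0,0,-0.13],"turn":0},{"jaw":60,"delta_pos":[0,0,-0.16],"turn":0}]' 20
python3 - <<'E'
from h import *
plan([(.46,-.16,.23,83)])
E
```

```text
clock: 15.07
position: [0.644, -0.1505, 0.2274]
ee_rot: [0.749, 0.663, 0.001, 0.001]
ft_force: [1.1, 0.1, 0.3]
grip_width: 0.701
now [ 0.644  -0.1505  0.2274] phi 83.02 F [1.1 0.1 0.3] grip 59.8 t 15.07 tilt 0.1
-> [-0.0318 -0.1815 -0.0029] turn 0.0001
```

```bash
python3 -m handwheel '[{"jaw":60,"delta_pos":[0,-0.04,0],"turn":0},{"jaw":60,"delta_pos":[-0.01,-0.08,0],"turn":0},{"jaw":60,"delta_pos":[-0.02,-0.12,0],"turn":0.04},{"jaw":60,"delta_pos":[-0.03,-0.16,0],"turn":0.08},{"jaw":60,"delta_pos":[-0.08,-0.19,0],"turn":0.12},{"jaw":60,"delta_pos":[-0.12,-0.22,0],"turn":0.15},{"jaw":60,"delta_pos":[-0.15,-0.23,0],"turn":0.15},{"jaw":60,"delta_pos":[-0.15,-0.23,0],"turn":0.15}]' 20
python3 - <<'E'
from h import *
plan([]); print(get_obs()['joint_pos'].round(2))
crop(camera('scene')[:,:,::-1],230,100,550,340,2.4,'pics/s19.png')
t=camera('top')[:,:,::-1].copy();cv2.imwrite('pics/t19.png',t)
crop(t,240,140,400,280,5,'pics/t19c.png')
E
```

```text
clock: 15.73
position: [0.3931, -0.2765, 0.2247]
ee_rot: [0.885, 0.466, -0.001, 0.001]
ft_force: [0.6, -0.6, 0.7]
grip_width: 0.709
now [ 0.3931 -0.2765  0.2247] phi 55.6 F [ 0.6 -0.6  0.7] grip 60.5 t 15.73 tilt 0.15
[ 0.87  0.04 -0.36  1.82  0.02  1.28 -0.09]
```

View pics/t19c.png

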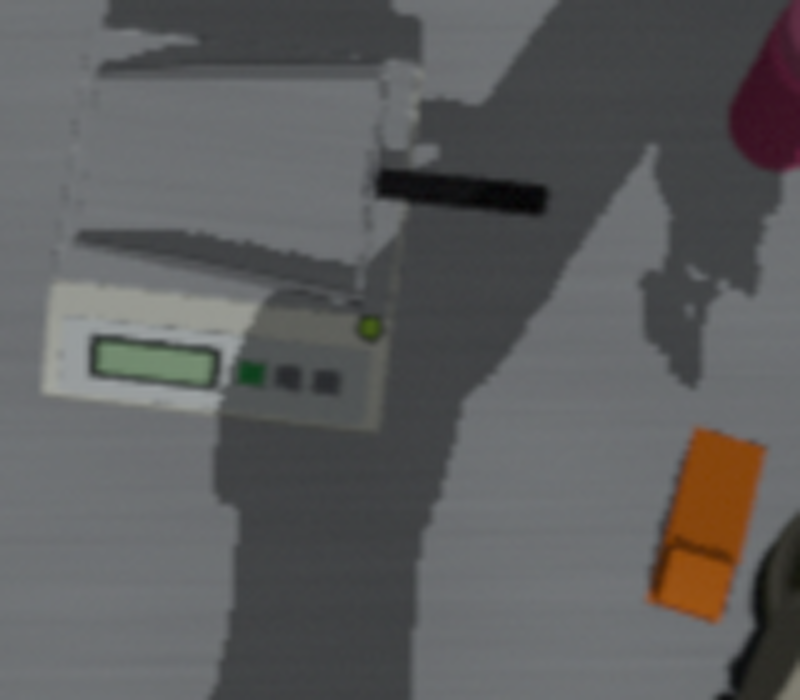

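View pics/s19.png

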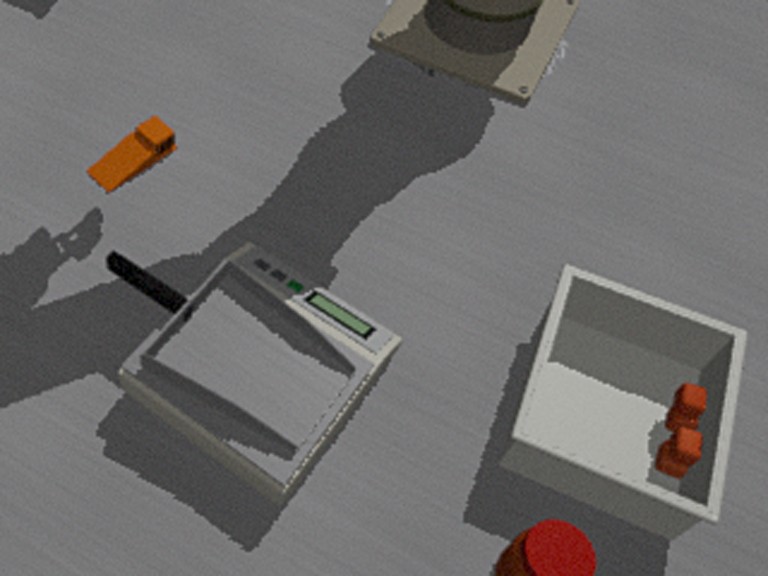

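```bash
python3 - <<'E'
from h import *
A=lambda x,y:(x/5+240-.4,y/5+140-.4)
h0=bp('top',A(378,183),.093);h1=bp('top',A(548,201),.093);d=h0-h1;print(h0,h1,np.linalg.norm(d),np.degrees(np.arctan2(-d[0],d[1])))
u=d/np.linalg.norm(d);pc=h1+.185*u;print('pan centre',pc,'err vs platform (mm)',(pc[:2]-[.661,-.007])*1000)
# predicted corners for a flat pan at that pose
yw=np.arctan2(-d[0],d[1]);X=np.array([np.cos(yw),np.sin(yw)]);Y=np.array([-np.sin(yw),np.cos(yw)])
pts=[]
for a,b,z in [(-.07,-.085,.093),(.07,-.085,.093),(-.052,.085,.068),(.052,.085,.068),(-.052,.085,.093),(.052,.085,.093),(0,-.185,.093),(0,-.085,.093)]:
    q=pc[:2]+a*X+b*Y;pts.append((q[0],q[1],z))
print('top crop',((pj('top',pts)-[240,140]+.4)*5).round(0).tolist())
print('scene crop',((pj('scene',pts)-[230,100]+.4)*2.4).round(0).tolist())
E
```

```text
[ 0.64740444 -0.08761953  0.093     ] [ 0.63520243 -0.18455021  0.093     ] 0.09769568198315627 -7.174872597564646
pan centre [ 0.65830858 -0.00099884  0.093     ] err vs platform (mm) [-2.69141719  6.00115774]
top crop [[361.0, 302.0], [387.0, 66.0], [73.0, 249.0], [97.0, 78.0], [67.0, 239.0], [92.0, 65.0], [548.0, 201.0], [374.0, 183.0]]
scene crop [[229.0, 254.0], [141.0, 350.0], [356.0, 369.0], [296.0, 449.0], [360.0, 357.0], [298.0, 438.0], [110.0, 249.0], [186.0, 300.0]]
```

```bash
python3 -m handwheel '[{"jaw":60,"delta_pos":[0,0,0],"turn":0.04},{"jaw":60,"delta_pos":[0,0,0],"turn":0.08},{"jaw":60,"delta_pos":[0,0,0],"turn":0.12},{"jaw":60,"delta_pos":[0,0,0],"turn":0.16},{"jaw":60,"delta_pos":[0,0,0],"turn":0.2},{"jaw":60,"delta_pos":[0,0,0],"turn":0.24},{"jaw":60,"delta_pos":[0,0,0],"turn":0.28},{"jaw":60,"delta_pos":[0,0,0],"turn":0.32},{"jaw":60,"delta_pos":[0,0,0],"turn":0.36},{"jaw":60,"delta_pos":[0,0,0],"turn":0.4}]' 30
python3 - <<'E'
from h import *
plan([(.4235,-.2676,.09,-19.6)]); print(get_obs()['joint_pos'].round(2))
E
```

```text
clock: 16.67
position: [0.398, -0.2704, 0.2243]
ee_rot: [0.99, -0.138, 0.0, -0.0]
ft_force: [0.2, 0.2, -0.4]
grip_width: 0.706
now [ 0.398  -0.2704  0.2243] phi -15.86 F [ 0.2  0.2 -0.4] grip 60.3 t 16.67 tilt 0.01
-> [ 0.0237 -0.0096  0.1343] turn 0.0208
[ 0.84  0.04 -0.34  1.82  0.01  1.28 -1.36]
```

```bash
python3 -m handwheel '[{"jaw":65,"delta_pos":[0.024,-0.01,0.04],"turn":0.021},{"jaw":65,"delta_pos":[0.024,-0.01,0.08],"turn":0.021},{"jaw":65,"delta_pos":[0.024,-0.01,0.11],"turn":0.021},{"jaw":65,"delta_pos":[0.024,-0.01,0.134],"turn":0.021},{"jaw":65,"delta_pos":[0.024,-0.01,0.134],"turn":0.021},{"jaw":65,"delta_pos":[0.024,-0.01,0.134],"turn":0.021}]' 30
python3 - <<'E'
from h import *
plan([(.4235,-.2676,.002,-19.6)])
cv2.imwrite('pics/w20.png',camera('wrist')[:,:,::-1])
print(pj('wrist',[(.4235,-.2676,.03),(.5093,-.2982,0),(.4409,-.2739,.03)]).round(1))
E
```

```text
clock: 17.17
position: [0.4232, -0.2671, 0.0901]
ee_rot: [0.986, -0.168, -0.001, -0.001]
ft_force: [0.2, 0.4, 0.5]
grip_width: 0.76
now [ 0.4232 -0.2671  0.0901] phi -19.31 F [0.2 0.4 0.5] grip 64.9 t 17.17 tilt 0.12
-> [0.0006 0.0004 0.0881] turn 0.0016
[[321.6 215.1]
 [322.4  88.5]
 [321.9 191.7]]
```

View pics/w20.png

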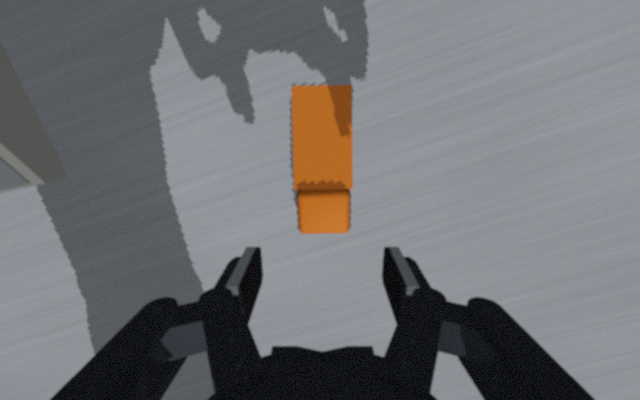

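```bash
python3 -m handwheel '[{"jaw":65,"delta_pos":[0.002,0.001,0.035],"turn":0.002},{"jaw":65,"delta_pos":[0.002,0.001,0.065],"turn":0.002},{"jaw":65,"delta_pos":[0.002,0.001,0.083],"turn":0.002},{"jaw":65,"delta_pos":[0.002,0.001,0.088],"turn":0.002},{"jaw":65,"delta_pos":[0.002,0.001,0.088],"turn":0.002},{"jaw":65,"delta_pos":[0.002,0.001,0.088],"turn":0.002}]' 30
python3 -m handwheel '[{"jaw":30,"delta_pos":[0,0,0],"turn":0},{"jaw":30,"delta_pos":[0,0,0],"turn":0},{"jaw":30,"delta_pos":[0,0,0],"turn":0},{"jaw":30,"delta_pos":[0,0,0],"turn":0},{"jaw":30,"delta_pos":[0,0,0],"turn":0}]' 60
python3 - <<'E'
from h import *
plan([])
E
```

```text
clock: 17.72
position: [0.4261, -0.2707, 0.0044]
ee_rot: [0.985, -0.172, 0.001, 0.001]
ft_force: [0.6, 0.3, -0.1]
grip_width: 0.761
clock: 18.13
position: [0.426, -0.2707, 0.0044]
ee_rot: [0.985, -0.172, 0.002, 0.001]
ft_force: [-1.8, 1.7, 11.4]
grip_width: 0.457
now [ 0.426  -0.2707  0.0044] phi -19.76 F [-1.8  1.7 11.4] grip 39.1 t 18.13 tilt 0.19
```

```bash
python3 -m handwheel '[{"jaw":30,"delta_pos":[0,0,-0.0015],"turn":0},{"jaw":30,"delta_pos":[0,0,-0.0015],"turn":0},{"jaw":30,"delta_pos":[0,0,-0.0015],"turn":0}]' 80
python3 - <<'E'
from h import *
plan([(.403,.0265,.006,-7.6)])
cv2.imwrite('pics/w21.png',camera('wrist')[:,:,::-1])
E
```

```text
clock: 18.38
position: [0.4249, -0.2703, 0.0045]
ee_rot: [0.985, -0.172, 0.0, 0.0]
ft_force: [-1.5, 1.4, 6.3]
grip_width: 0.455
now [ 0.4249 -0.2703  0.0045] phi -19.77 F [-1.5  1.4  6.3] grip 38.8 t 18.38 tilt 0.06
-> [-0.121  -0.2719 -0.0017] turn -0.0676
```

View pics/w21.png

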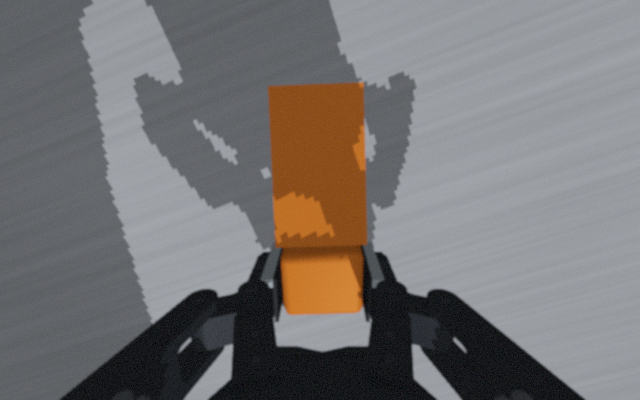

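```bash
python3 -m handwheel '[{"jaw":30,"delta_pos":[-0.003,-0.007,-0.001],"turn":-0.004},{"jaw":30,"delta_pos":[-0.012,-0.027,-0.001],"turn":-0.012},{"jaw":30,"delta_pos":[-0.024,-0.054,-0.001],"turn":-0.02},{"jaw":30,"delta_pos":[-0.038,-0.085,-0.001],"turn":-0.028},{"jaw":30,"delta_pos":[-0.052,-0.117,-0.001],"turn":-0.036},{"jaw":30,"delta_pos":[-0.066,-0.149,-0.001],"turn":-0.044},{"jaw":30,"delta_pos":[-0.08,-0.18,-0.001],"turn":-0.052},{"jaw":30,"delta_pos":[-0.094,-0.212,-0.001],"turn":-0.06},{"jaw":30,"delta_pos":[-0.108,-0.243,-0.001],"turn":-0.068},{"jaw":30,"delta_pos":[-0.118,-0.264,-0.001],"turn":-0.068}]' 80
python3 - <<'E'
from h import *
plan([(.403,.0265,.006,-7.6)])
cv2.imwrite('pics/w22.png',camera('wrist')[:,:,::-1])
t=camera('top')[:,:,::-1];crop(t,240,140,400,280,5,'pics/t22.png')
print('front edge pred top/bottom z', pj('wrist',[(.5356,.1091,.052),(.5095,-.0865,.052)]).round(1),pj('top',[(.52,.0113,.01)]))
E
```

```text
clock: 19.27
position: [0.4019, 0.0215, 0.0049]
ee_rot: [0.998, -0.063, 0.0, -0.0]
ft_force: [0.3, -0.3, -1.2]
grip_width: 0.452
now [0.4019 0.0215 0.0049] phi -7.25 F [ 0.3 -0.3 -1.2] grip 38.6 t 19.27 tilt 0.01
-> [ 0.0005 -0.0051 -0.0011] turn 0.0019
front edge pred top/bottom z [[-63.5 -61.5]
 [676.3 -53.2]] [[282.80778577 224.96139031]]
```

View pics/w22.png

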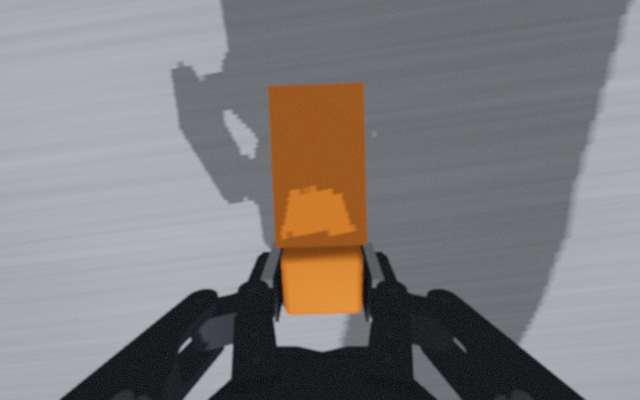

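View pics/t22.png

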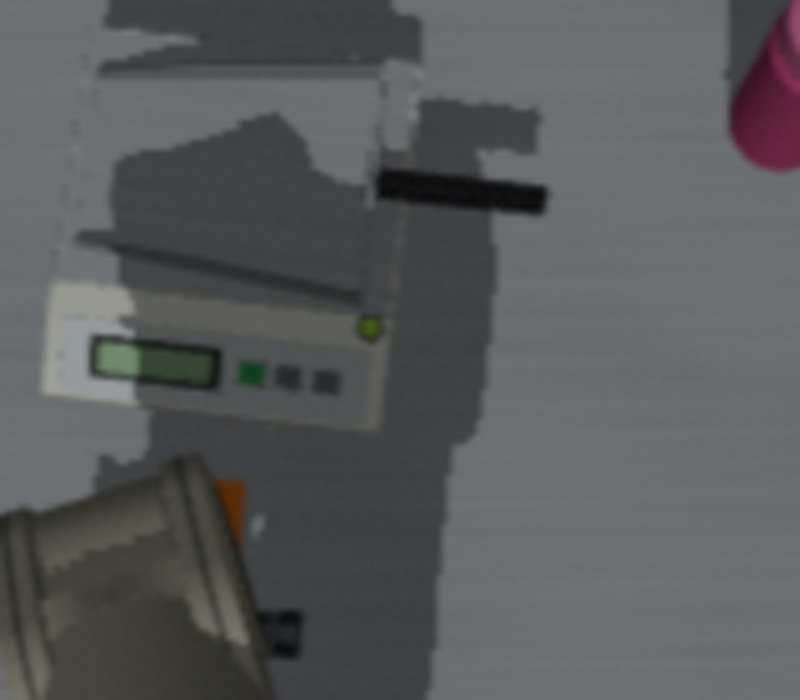

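```bash
python3 - <<'E'
from h import *
a=bp('wrist',(269.5,87),.002);b=bp('wrist',(363,83),.002);m=(a+b)/2
d=a-b;print(a,b,m,np.linalg.norm(d),'wedge yaw',np.degrees(np.arctan2(-d[0],d[1])))
A=lambda x,y:(x/5+240-.4,y/5+140-.4)
print('top tip R corner',bp('top',A(245,481),.002))
E=np.array([.5215,.0112]);X=np.array([.991,-.132]);Y=np.array([.132,.991])
r=m[:2]-E;print('tip rel edge: along',r@X,'lateral',r@Y)
E
```

```text
[0.49169379 0.03601312 0.002     ] [ 0.48805519 -0.00758865  0.002     ] [0.48987449 0.01421224 0.002     ] 0.04375333034880256 wedge yaw -4.77031184467719
top tip R corner [ 0.48809141 -0.00540779  0.002     ]
tip rel edge: along -0.03173849499282794 lateral -0.0011894386085738403
```

```bash
python3 -m handwheel '[{"jaw":30,"delta_pos":[0,-0.003,0.0],"turn":0.008},{"jaw":30,"delta_pos":[0,-0.0055,0.0],"turn":0.0155},{"jaw":30,"delta_pos":[0.005,-0.0055,0],"turn":0.0155},{"jaw":30,"delta_pos":[0.015,-0.0055,0.0],"turn":0.0155},{"jaw":30,"delta_pos":[0.025,-0.0055,0.0],"turn":0.0155},{"jaw":30,"delta_pos":[0.035,-0.0055,0],"turn":0.0155},{"jaw":30,"delta_pos":[0.045,-0.0055,0],"turn":0.0155},{"jaw":30,"delta_pos":[0.05,-0.0055,0],"turn":0.0155},{"jaw":30,"delta_pos":[0.05,-0.0055,0],"turn":0.0155},{"jaw":30,"delta_pos":[0.05,-0.0055,0],"turn":0.0155}]' 80
python3 - <<'E'
from h import *
plan([])
cv2.imwrite('pics/w23.png',camera('wrist')[:,:,::-1])
crop(camera('scene')[:,:,::-1],250,100,480,310,2.7,'pics/s23.png')
E
```

```text
clock: 20.2
position: [0.4532, 0.0173, 0.0046]
ee_rot: [0.996, -0.09, -0.0, -0.0]
ft_force: [0.5, 0.2, 1.0]
grip_width: 0.451
now [0.4532 0.0173 0.0046] phi -10.31 F [0.5 0.2 1. ] grip 38.5 t 20.2 tilt 0.03
```

View pics/w23.png

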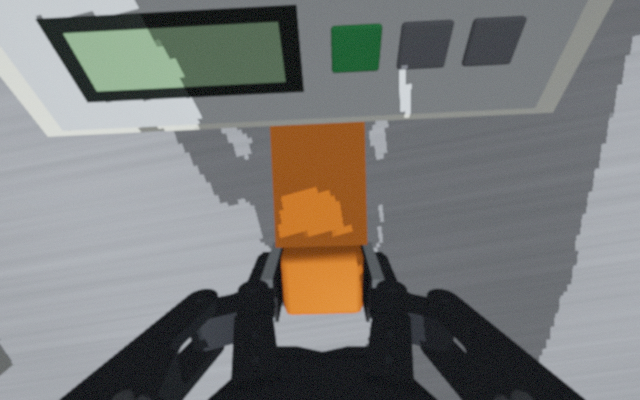

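View pics/s23.png

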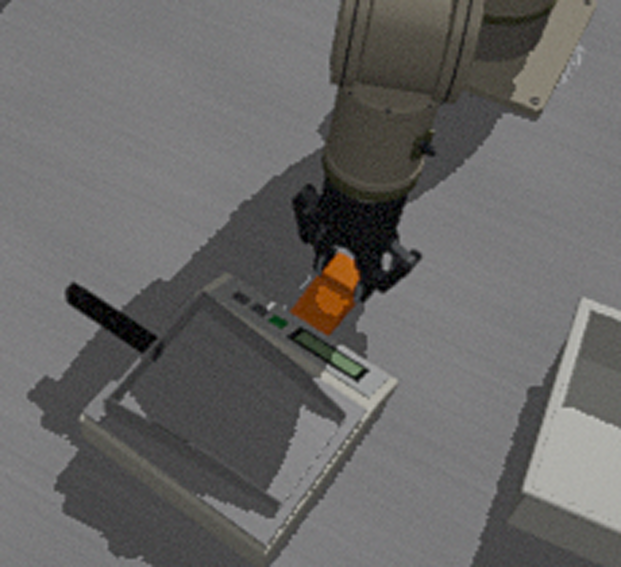

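```bash
python3 - <<'E'
from h import *
for z in (.052,.010):
    a=bp('wrist',(50,136),z);b=bp('wrist',(551,111),z);d=a-b;print(z,a,b,np.linalg.norm(d),(a+b)/2,np.degrees(np.arctan2(-d[0],d[1])))
# wedge centre line on ramp near the block top front
a=bp('wrist',(281,247),.030);b=bp('wrist',(363,247),.030);print('block front mid',(a+b)/2)
m=((a+b)/2)[:2]; X=np.array([.991,-.132]);print('tip est',m+.075*X)
E
```

```text
0.052 [0.53740824 0.09105198 0.052     ] [ 0.51676909 -0.06712298  0.052     ] 0.1595158074013678 [0.52708866 0.0119645  0.052     ] -7.434125748176362
0.01 [0.53975538 0.13027123 0.01      ] [ 0.50992145 -0.098371    0.01      ] 0.23058042396624315 [0.52483842 0.01595011 0.01      ] -7.4341257481763625
block front mid [0.47103335 0.01402473 0.03      ]
tip est [0.54535835 0.00412473]
```

```bash
python3 -m handwheel '[{"jaw":30,"delta_pos":[0,-0.004,0.0],"turn":0},{"jaw":30,"delta_pos":[0,-0.006,0],"turn":0},{"jaw":30,"delta_pos":[0.004,-0.006,0],"turn":0},{"jaw":30,"delta_pos":[0.007,-0.006,0],"turn":0},{"jaw":30,"delta_pos":[0.007,-0.006,0],"turn":0},{"jaw":30,"delta_pos":[0.007,-0.006,0],"turn":0}]' 90
python3 -m handwheel '[{"jaw":30,"delta_pos":[0.003,0,0],"turn":0},{"jaw":30,"delta_pos":[0.003,0,0],"turn":0},{"jaw":30,"delta_pos":[0.003,0,0],"turn":0}]'
python3 -m handwheel '[{"jaw":30,"delta_pos":[0.003,0,0],"turn":0},{"jaw":30,"delta_pos":[0.003,0,0],"turn":0},{"jaw":30,"delta_pos":[0.003,0,0],"turn":0}]'
python3 -m handwheel '[{"jaw":30,"delta_pos":[0.003,0,0],"turn":0},{"jaw":30,"delta_pos":[0.003,0,0],"turn":0},{"jaw":30,"delta_pos":[0.003,0,0],"turn":0}]'
```

```text
clock: 20.8
position: [0.4612, 0.0219, 0.0048]
ee_rot: [0.996, -0.09, 0.0, -0.0]
ft_force: [0.1, 0.5, -1.0]
grip_width: 0.449
clock: 21.05
position: [0.4641, 0.0213, 0.0048]
ee_rot: [0.996, -0.09, 0.0, 0.0]
ft_force: [0.6, 0.5, -0.3]
grip_width: 0.455
clock: 21.3
position: [0.4671, 0.0208, 0.0048]
ee_rot: [0.996, -0.09, 0.0, 0.0]
ft_force: [-0.2, 0.4, -1.1]
grip_width: 0.449
clock: 21.55
position: [0.47, 0.0203, 0.0047]
ee_rot: [0.996, -0.09, 0.0, 0.0]
ft_force: [0.8, 0.6, -2.2]
grip_width: 0.45
```

```bash
python3 -m handwheel '[{"jaw":30,"delta_pos":[0.003,0,0],"turn":0},{"jaw":30,"delta_pos":[0.003,0,0],"turn":0},{"jaw":30,"delta_pos":[0.003,0,0],"turn":0}]'
python3 -m handwheel '[{"jaw":30,"delta_pos":[0.003,0,0],"turn":0},{"jaw":30,"delta_pos":[0.003,0,0],"turn":0},{"jaw":30,"delta_pos":[0.003,0,0],"turn":0}]'
python3 - <<'E'
from h import *
plan([])
cv2.imwrite('pics/w24.png',camera('wrist')[:,:,::-1])
E
```

```text
clock: 21.8
position: [0.471, 0.0201, 0.0045]
ee_rot: [0.996, -0.09, -0.002, 0.0]
ft_force: [-10.7, 0.7, 8.3]
grip_width: 0.45
clock: 22.05
position: [0.4732, 0.0197, 0.0046]
ee_rot: [0.996, -0.09, -0.003, 0.001]
ft_force: [-15.6, 0.9, 14.4]
grip_width: 0.452
now [0.4732 0.0197 0.0046] phi -10.27 F [-15.6   0.9  14.4] grip 38.6 t 22.05 tilt 0.32
```

View pics/w24.png

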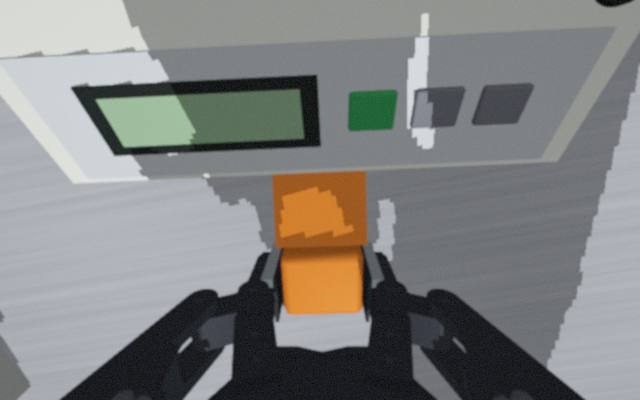

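```bash
python3 -m handwheel '[{"jaw":30,"delta_pos":[0.002,0,0],"turn":0},{"jaw":30,"delta_pos":[0.004,0,0],"turn":0},{"jaw":30,"delta_pos":[0.006,0,0],"turn":0},{"jaw":30,"delta_pos":[0.006,0,0],"turn":0}]' 100
python3 -m handwheel '[{"jaw":30,"delta_pos":[0.002,0,0],"turn":0},{"jaw":30,"delta_pos":[0.004,0,0],"turn":0},{"jaw":30,"delta_pos":[0.006,0,0],"turn":0},{"jaw":30,"delta_pos":[0.006,0,0],"turn":0}]'
python3 - <<'E'
from h import *
plan([])
cv2.imwrite('pics/w25.png',camera('wrist')[:,:,::-1])
crop(camera('top')[:,:,::-1],240,140,400,280,5,'pics/t25.png')
crop(camera('scene')[:,:,::-1],250,150,450,310,3.5,'pics/s25.png')
E
```

```text
clock: 22.43
position: [0.4787, 0.0189, 0.0046]
ee_rot: [0.996, -0.089, -0.003, 0.0]
ft_force: [-18.2, 2.1, 18.6]
grip_width: 0.452
clock: 22.77
position: [0.4847, 0.018, 0.0046]
ee_rot: [0.996, -0.089, -0.003, 0.0]
ft_force: [-18.0, 1.8, 16.6]
grip_width: 0.451
now [0.4847 0.018  0.0046] phi -10.25 F [-18.    1.8  16.6] grip 38.5 t 22.77 tilt 0.37
```

View pics/t25.png

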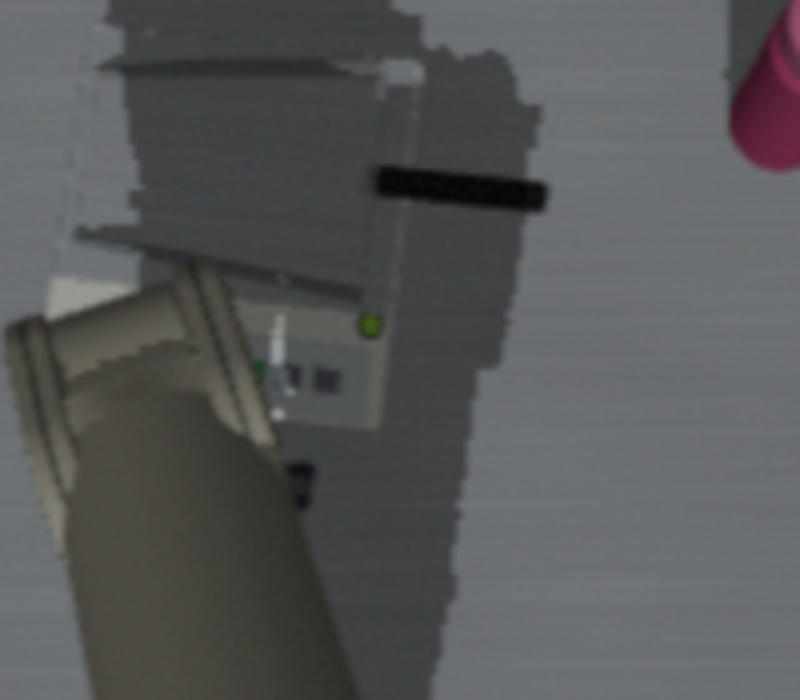

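View pics/w25.png

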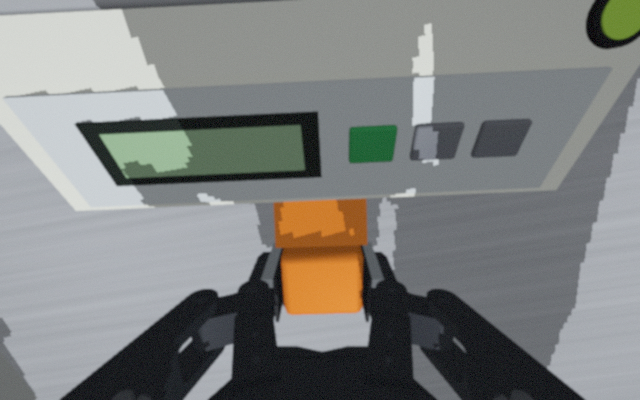

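View pics/s25.png

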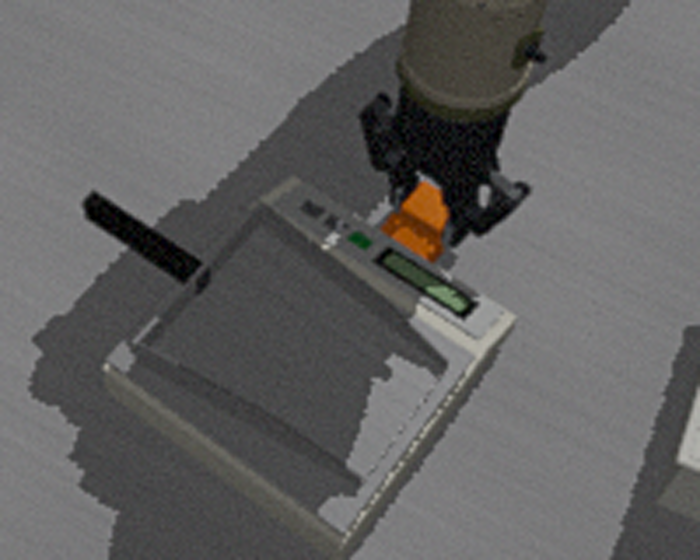

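```bash
python3 -m handwheel '[{"jaw":30,"delta_pos":[0.002,0,0],"turn":0},{"jaw":30,"delta_pos":[0.004,0,0],"turn":0},{"jaw":30,"delta_pos":[0.006,0,0],"turn":0},{"jaw":30,"delta_pos":[0.007,0,0],"turn":0},{"jaw":30,"delta_pos":[0.007,0,0],"turn":0},{"jaw":30,"delta_pos":[0.007,0,0],"turn":0}]' 100
python3 - <<'E'
from h import *
plan([])
w=camera('wrist')[:,:,::-1];cv2.imwrite('pics/w26.png',w)
s=camera('scene')[:,:,::-1];cv2.imwrite('pics/s26.png',s)
s0=cv2.imread('pics/s19.png')
crop(s,230,100,550,340,2.4,'pics/s26c.png')
E
```

```text
clock: 23.42
position: [0.4914, 0.0168, 0.0046]
ee_rot: [0.996, -0.089, -0.003, 0.0]
ft_force: [-18.4, 3.1, 17.3]
grip_width: 0.45
now [0.4914 0.0168 0.0046] phi -10.25 F [-18.4   3.1  17.3] grip 38.5 t 23.42 tilt 0.36
```

View pics/w26.png

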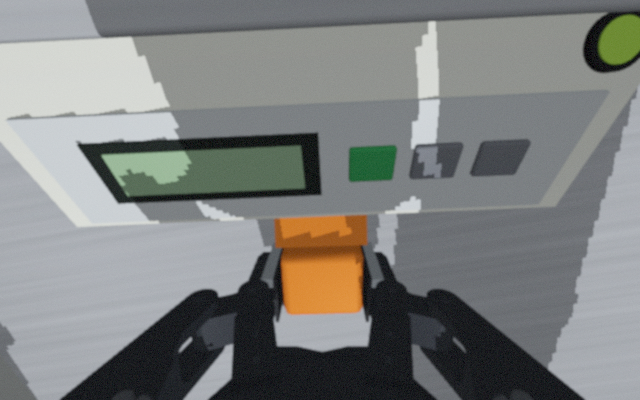

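View pics/s26c.png

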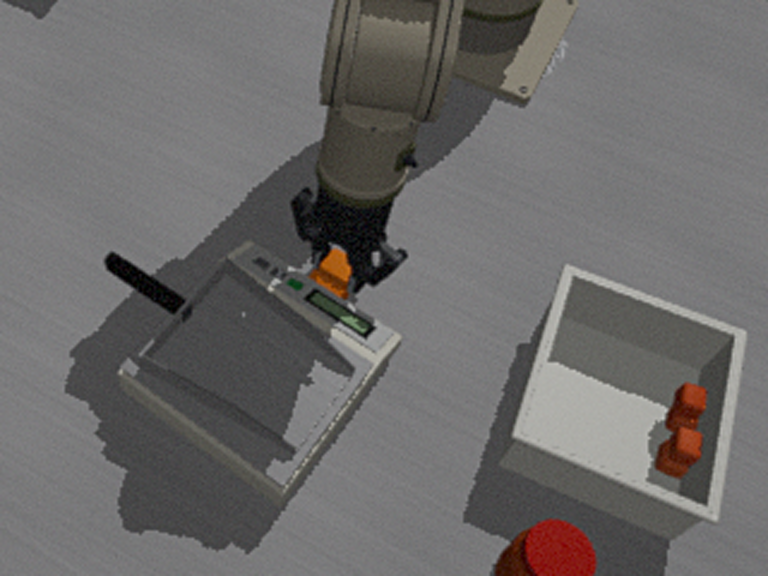

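```bash
python3 - <<'E'
from h import *
a=cv2.imread('pics/s3.png') # scale unpushed, full scene, arm elsewhere
b=cv2.imread('pics/s26.png')
ga=cv2.cvtColor(a,6).astype(np.float32);gb=cv2.cvtColor(b,6).astype(np.float32)
for n,(u,v,r) in {'front-left corner':(394,242,9),'LCD left':(383,237,10),'rear-left corner':(349,304,9),'rear-right':(281,256,8),'tub':(480,215,10)}.items():
    T=ga[v-r:v+r,u-r:u+r];S=gb[v-r-5:v+r+5,u-r-5:u+r+5]
    R=cv2.matchTemplate(S,T,cv2.TM_CCOEFF_NORMED);_,m,_,l=cv2.minMaxLoc(R)
    x,y=l;f=lambda p,q,s:0.5*(p-s)/(p-2*q+s) if 0<1 else 0
    try: dx=x+f(R[y,x-1],R[y,x],R[y,x+1])-5;dy=y+f(R[y-1,x],R[y,x],R[y+1,x])-5
    except Exception: dx,dy=x-5,y-5
    print(n,round(m,3),round(dx,2),round(dy,2))
p=np.array([.539,.11,.052]);print('px shift for 4.5mm lift',pj('scene',[p+[0,0,.0055]])-pj('scene',[p]), 'for 3mm +x',pj('scene',[p+[.003,0,0]])-pj('scene',[p]))
E
```

```text
front-left corner 0.884 -0.12 -0.49
LCD left 0.762 -0.29 -0.61
rear-left corner 0.354 0.85 -4.56
rear-right 0.18 -4 5
tub 0.177 4.28 -2.09
px shift for 4.5mm lift [[ 0.4153664  -1.11278143]] for 3mm +x [[-0.47917479  0.91171624]]
```

```bash
python3 -m handwheel '[{"jaw":30,"delta_pos":[0,0,0],"turn":0},{"jaw":30,"delta_pos":[0,0,0],"turn":0},{"jaw":30,"delta_pos":[0,0,0],"turn":0},{"jaw":30,"delta_pos":[0,0,0],"turn":0},{"jaw":30,"delta_pos":[0,0,0],"turn":0},{"jaw":30,"delta_pos":[0,0,0],"turn":0}]'
python3 - <<'E'
from h import *
t=camera('top')[:,:,::-1];s=camera('scene')[:,:,::-1]
crop(t,130,180,215,280,6,'pics/a.png');crop(s,430,200,550,330,4.6,'pics/b.png')
a=cv2.imread('pics/a.png');b=cv2.imread('pics/b.png');H=min(len(a),len(b));cv2.imwrite('pics/ab.png',cv2.resize(np.hstack([a[:H],b[:H]]),None,fx=.7,fy=.7))
E
```

```text
clock: 24.02
position: [0.4914, 0.0167, 0.0046]
ee_rot: [0.996, -0.089, -0.003, 0.0]
ft_force: [-17.8, 3.5, 17.4]
grip_width: 0.451
```

View pics/ab.png

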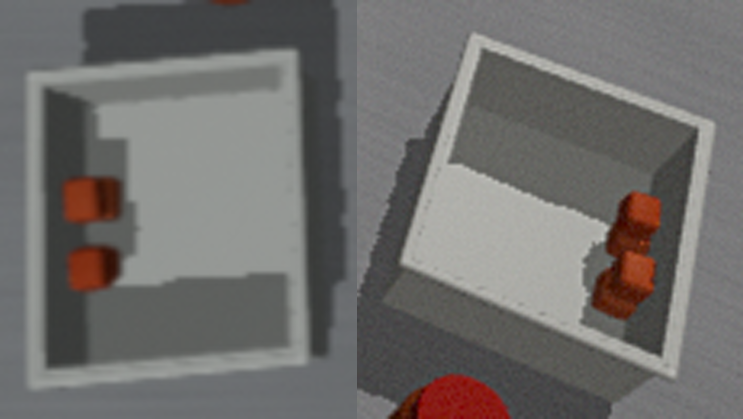

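The four cubes are in the tub in two stacks. The pan is flat, and the wedge is holding steady.

```bash
python3 -c "
from workcell import *
print(hand_in())"
```

```text
the job is handed in; nothing more can be done
None
```

I emptied the scale, put the pan back and pushed the wedge under the front edge, then handed in at about 24 s with the gripper still holding the wedge.

**What went differently:** the tool could not tilt, so I loosened the grip over the tub to let the pan swing mouth-down. It slipped out of the fingers and landed leaning on the tub's rim with its mouth inside. All four cubes slid out into the tub. I gripped the handle again, lowered the pan mouth-first onto the platform and eased it flat.

**Last checks:**
- **Cubes:** all four are in the tub, as two stacks of two. The pan is empty.
- **Pan:** it lies flat, with its centre about 7 mm from the platform's centre. I measured this before pushing the wedge; the views after that look the same.
- **Wedge:** it is in line with the middle of the front edge. First contact showed at a tool position of about x = 0.470. I then pushed about 21 mm further, which should lift the front feet by about 4.7 mm. The push held steady at about 18 N (expected 10 to 15 N), with 100 N of grip.
- **Foot clearance:** I never saw the gap under the feet directly. Image matching gave only a rough check, which fits about 4 mm of lift plus the small backward shift that tilting causes.
- **Scale position:** the rear corners look unmoved, but that is by eye. The image matching at those corners and the tub was too weak to confirm it because the shadows had changed.
- **Spray bottle, flask and jar:** I never touched them.

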